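# Load the lab shaker with slide trays

### The job

The shaker's speed dial has been left off zero: turn it until its pointer stands at the red zero mark, before loading anything. Then take the blue tray from the sloping rack and set it down squarely, lid up, on the white tray on the shaker, and stack the orange tray squarely on the blue one, edges flush all round. Set the trays down rather than letting them drop, do not shift the white tray, leave the dial at zero and leave everything else where it stands.

Things in the scene. Friction and masses are not known exactly. Their poses are not given: they have to be found in the camera images.
- shaker: orbital shaker, at rest, fixed, to the robot's left or right: white body 190 x 200 x 85 tall, over it a 180 x 180 platform with a black mat, top 100 above the table. In front (-x) a grey panel 95 long, 200 wide slopes down towards the robot at 25 deg from level, from 85 to 45 high, its middle at x -138, z 65. Origin: on the table under the platform's middle, z up (mm)
- dial (a joint): speed dial angle (rad) about the normal of the sloping panel: 0 = white pointer line at the long red zero mark, straight up the panel's slope; positive = counter-clockwise looking onto the panel. Stops at -1.5 and 1.5, starts between 0.5 and 1.3. Stays where left: friction about 0.06 N m, no spring
- dial_grip (a point): on the dial's axis, 33 out from the panel: TCP point for gripping. Black disc 60 in diameter, 10.5 high, carrying a bar grip 54 long x 14 wide, top 36.5 out from the panel; white line on the bar's pointing half. Axes turn with the dial: x along the bar to the pointing end, y across the bar (grip so), z out of the panel, 25 deg from vertical towards the robot (mm)
- rack: fixed steel rack on the other side from the shaker, base 170 x 210 x 8. Two cradles at y +60 and -60: boards 44 wide (a tray overhangs 9 each side), 120 long, rising away from the robot at 35 deg from level, a lip 10 high at the low end; middle of each board's face at x 0, z 70. Origin: on the table under the middle, x away from the robot, z up (mm)
- tray_white: lidded slide tray, white lid: flat rigid box 110 long (x), 62 wide (y), 18 thick (z), about 0.13 to 0.25 kg. Origin: centre of its underside, z out through the lid; both ends alike. Stands flat on the shaker's platform near its middle, loose, its length roughly along the shaker's x; the bottom of the pile (mm)
- tray_blue: lidded slide tray, blue lid: flat rigid box 110 long (x), 62 wide (y), 18 thick (z), about 0.13 to 0.25 kg. Origin: centre of its underside, z out through the lid; both ends alike. Starts in either cradle of the rack, length down the 35 deg slope, low end at the lip, lid facing up and towards the robot (mm)
- tray_orange: lidded slide tray, orange lid: flat rigid box 110 long (x), 62 wide (y), 18 thick (z), about 0.13 to 0.25 kg. Origin: centre of its underside, z out through the lid; both ends alike. Starts in either cradle of the rack, length down the 35 deg slope, low end at the lip, lid facing up and towards the robot (mm)
- tray_grey: spare lidded tray with a grey lid, the same size as the others (110 x 62 x 18), lying flat on the table between the shaker and the rack; a bystander. Origin: centre of its underside (mm)
- bottle: amber bottle, 60 in diameter and 120 tall, standing on the table between the shaker and the rack, beyond them; a bystander. Origin: centre of its underside (mm)
- jar: clear jar with a blue cap, 68 in diameter and 90 tall, on the robot's left; a bystander. Origin: centre of its underside (mm)
- petri: clear closed petri dish, 90 in diameter and 16 high, on the robot's right; a bystander. Origin: centre of its underside (mm)
- beaker: empty glass beaker, 76 in diameter and 90 tall, on the robot's right; a bystander. Origin: centre of its underside (mm)

How it is judged:
By the outcome, as a careful person would: the job done as asked, in the order asked, and still so for the second after the job is handed in, with the robot touching nothing.
It also fails if it takes over 72 s, if anything falls off the work surface, if the arm or the gripper's body presses on something with over 40 N, if the wrist force passes 120 N, or if a joint passes its speed limit or range.

### The arm

A 6-joint arm with a two-finger parallel gripper is mounted at the origin on the work surface. World frame = base frame: x ahead of the robot, y to its left, z up, the work surface at z = 0. Lengths are in m, angles in rad, forces in N, time in s.
With the tool pointing down it reaches from about 0.3 to 0.775 m from the base axis. Payload 14.6 kg.
Tool frame: the origin (TCP) lies between the finger pads, 19 mm behind the fingertips; this is the grasp point; z points along the fingers, y is the direction in which the jaws open and shut (so a half turn about z gives the same grasp; the last joint's range is limited). The gripper opens to 94 mm and grips with 3 to 60 N. Pads are 16 mm wide; open, the fingers measure 119 mm over their backs; the gripper's body (75 mm by 177 mm) begins 78 mm behind the grasp point.
Start: joints at [1.26, 0.3, 1.521, -0, 1.321, -0.067], TCP at [0.133, 0.534, 0.224] pointing down, gripper open.
Joint ranges: [-3.03, 3.03], [-0.79, 2.21], [0.23, 2.52], [-1.04, 4.18], [0, 3.07], [-2.55, 2.55]. Speed limits (rad/s): [2.22, 2.22, 2.57, 3.14, 3.14, 3.14].

### API

Orientations are given as [roll, pitch, yaw] about the fixed x, y, z axes, in that order (R = Rz(yaw) Ry(pitch) Rx(roll)).
In Python, from station import sensors, vision, job gives the robot as it stands. The module is installed in compiled form; this text tells all that it offers.
- The arm moves only by the tool arm_command, never from a script. Its argument "plan" is one flat list of numbers, 5 for each row, row after row: the closure, from -1 (fully open) to 1 (shut), so that 0 is half open, then the shift along the world's x, y, z scaled (see below), then the turn about the world's z scaled (see below). A call has 1 to 20 rows; each row is the pose to reach, as a shift and turn from the pose commanded when the call began; what a row does not reach only later rows make up. The controller multiplies each number of a shift by 400 mm and each number of a turn by 120 degrees. A row lasts 1/10 s, in which the tool goes at most 50 mm and 8.59 degrees, less where a joint would pass 70% of its speed; a pose out of reach is approached as far as the arm can. A call with a number of a shift or a turn outside -1 to 1 is refused whole. A call with a gripper value outside its range is refused whole. The fingers move at their own pace and stop on an object; "newtons" is the grip in N (left out, the last holds). Time passes only in rows, so rows that repeat a pose let the fingers close. It gives the time, the measured TCP pose, the force and the opening at its end, in the units of the state.
- sensors.get_obs(): the state, without advancing time (a new reading comes with each control period).
- vision.camera(name): name is "side" or "top"; returns the picture (420x560x3 uint8, blue, green, red); there is no depth.
- vision.camera_params(name): a dict with "intrinsics" (3x3 intrinsics, pixels), "rvec" (rotation vector, rad) and "tvec" (3), from world to camera coordinates, as OpenCV has them. Camera axes: x right, y down, z forward; pixel columns grow to the right and rows downward; lengths in m; the calibration is good to about 2 mm. A picture is of the moment at which its call begins. camera_params takes no time and is no camera call.
- job.hand_in(): hands the job in, once; it reports no verdict.
Trained networks look in the newest picture that a camera, given by its name, has taken for a name from the list of things; names that differ only in an ending like _2 or _b are one class to them, and where a whole thing is asked for, a point or a joint stands for the part that bears it (a point fixed in the world has none). Each returns a list of dicts, best first, with "confidence" (0 to 1); they miss things now and then, are a little off and sometimes report something else, mostly with a low value. They report only what shows in the picture. A call takes as long as a camera call.
- vision.search_frame(name, camera): "at" ([row, column] in pixels, amid what is visible of it).
- vision.silhouettes(name, camera): "mask" (420x560 bool, what is visible of it) and "at" ([row, column] in pixels, amid what is visible of it).
- vision.pinpoint(name, camera): "at" ([row, column] in pixels: a listed point, or the origin of a listed thing).
The state is a dict: "time_s": time; "qpos": joint angles; "joint_vel": joint speeds; "tau": joint torques, N m; "ee_pos": TCP position; "eef_rot": TCP orientation; "force": force on the tool from outside, world axes, zero at the start; "moment": the same for the moment, N m; "grip_width": finger opening in m.
Only numpy, scipy, OpenCV 4.12 (cv2) and the standard library are available. Lean on these libraries where they do the work, as an engineer would, in place of code of your own. Each camera call takes 0.05 s, during which the arm holds its last target.

## Working session

There is one attempt and no reset: what is moved stays moved. The work goes in short steps, Python scripts to look and compute and a tool call to move; the robot and the scene stay as the last step left them, time stands still between calls to the robot, and variables do not carry over. Pictures are saved under pics/ and viewed, and the job is handed in when it is done.

Besides the shell and the picture viewer there is one more tool, called after ">>>" by a JSON object that holds its "method" and its "body". arm_command: Moves the arm, as the interface text tells. Its arguments: {"type":"object","properties":{"plan":{"type":"array"},"newtons":{"type":"number"}},"required":["plan"]}

```bash
mkdir -p pics
cat > h.py <<'E'
import numpy as np, cv2
from station import sensors, vision, job
def P(name):
    p=vision.camera_params(name); return np.array(p["intrinsics"],float),np.array(p["rvec"],float).reshape(3),np.array(p["tvec"],float).reshape(3)
def proj(name,X):
    K,r,t=P(name); return cv2.projectPoints(np.array(X,float).reshape(-1,3),r,t,K,None)[0].reshape(-1,2)
def ray(name,rc):
    K,r,t=P(name); R=cv2.Rodrigues(r)[0]; d=R.T@np.linalg.inv(K)@np.array([rc[1],rc[0],1.]); return -R.T@t,d/np.linalg.norm(d)
def onz(name,rc,z):
    c,d=ray(name,rc); return c+d*(z-c[2])/d[2]
def tri(rs,rt):
    a,d=ray("side",rs); b,e=ray("top",rt)
    A=np.stack([d,-e],1); s=np.linalg.lstsq(A,b-a,rcond=None)[0]
    p,q=a+d*s[0],b+e*s[1]; return (p+q)/2,np.linalg.norm(p-q)
E
python3 - <<'E'
from h import *
np.set_printoptions(precision=4,suppress=True)
print(sensors.get_obs())
for n in("side","top"):
    im=vision.camera(n); cv2.imwrite(f"pics/{n}0.png",im); K,r,t=P(n);print(n,K.tolist(),(-cv2.Rodrigues(r)[0].T@t),cv2.Rodrigues(r)[0][2])
E
```

```text
{'time_s': 0.0, 'qpos': array([ 1.2604,  0.3005,  1.5216,  0.    ,  1.3207, -0.0666]), 'joint_vel': array([0.0008, 0.0005, 0.0016, 0.0001, 0.0005, 0.0005]), 'tau': array([  0.0001, -53.1822, -35.2729,   0.0707,   0.0244,  -0.    ]), 'ee_pos': array([0.1327, 0.5335, 0.2237]), 'eef_rot': array([-3.1405, -0.0001,  2.8978]), 'force': array([0.6019, 0.186 , 0.9193]), 'moment': array([ 0.0023,  0.0323, -0.0184]), 'grip_width': 0.09414057589715862}
side [[411.95404311168994, 0.0, 279.69563960535476], [0.0, 411.95404311168994, 206.21191597241838], [0.0, 0.0, 1.0]] [ 0.0985 -0.8382  0.8272] [ 0.3747  0.6974 -0.611 ]
top [[473.61114838142856, 0.0, 276.21931928565533], [0.0, 473.61114838142856, 214.53950565199534], [0.0, 0.0, 1.0]] [ 0.4458 -0.0179  1.6301] [ 0.0647  0.0083 -0.9979]
```

View pics/side0.png

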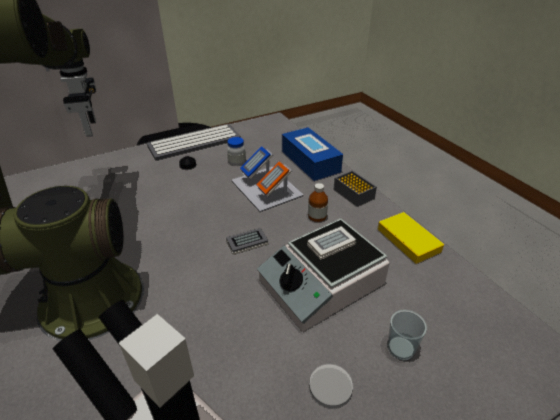

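View pics/top0.png

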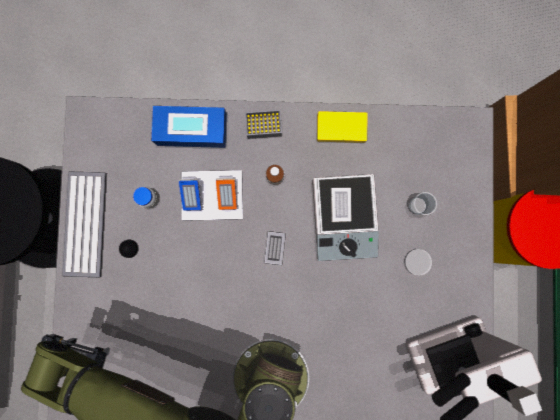

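Run:
```python
from h import *
np.set_printoptions(precision=4,suppress=True)
for n in("top","side"):
    im=vision.camera(n)
    boxes={"top":[(165,270,305,390),(160,230,170,255)],"side":[(215,330,250,395),(130,215,225,310)]}[n]
    for i,(a,b,c,d) in enumerate(boxes):
        s=min(800/(d-c),600/(b-a)); cr=cv2.resize(im[a:b,c:d],None,fx=int(s),fy=int(s),interpolation=cv2.INTER_CUBIC); cv2.imwrite(f"pics/{n}_c{i}.png",cr); print(n,i,int(s),(a,c))
    for k in("shaker","dial_grip","rack","tray_white","tray_blue","tray_orange","tray_grey","bottle"):
        r=vision.pinpoint(k,n); print(n,k,[(np.round(x["at"],1),round(x["confidence"],2)) for x in r[:2]])
```

```text
top 0 5 (165, 305)
top 1 8 (160, 170)
top shaker [(array([208.4, 343.2]), 0.62)]
top dial_grip [(array([250.6, 348.7]), 0.53)]
top rack [(array([197.7, 212.8]), 0.83)]
top tray_white [(array([203.5, 339. ]), 0.77)]
top tray_blue [(array([191.8, 192.9]), 0.67)]
top tray_orange [(array([193.1, 227.5]), 0.76), (array([196.8, 149.6]), 0.2)]
top tray_grey [(array([247.2, 275.9]), 0.57)]
top bottle [(array([175.8, 274.6]), 0.74)]
side 0 5 (215, 250)
side 1 7 (130, 225)
side shaker [(array([274.4, 331.7]), 0.86)]
side dial_grip [(array([273.7, 286.7]), 0.76), (array([244.2, 330.7]), 0.58)]
side rack [(array([189.1, 266.3]), 0.75)]
side tray_white [(array([244.7, 333.9]), 0.89)]
side tray_blue [(array([163.3, 257.5]), 0.78), (array([187.2, 267.1]), 0.58)]
side tray_orange [(array([180.6, 275.2]), 0.56), (array([162.4, 257.4]), 0.4)]
side tray_grey [(array([243.9, 247.3]), 0.78)]
side bottle [(array([214.1, 318.8]), 0.91), (array([163.9, 257.3]), 0.39)]
```

View pics/top_c0.png

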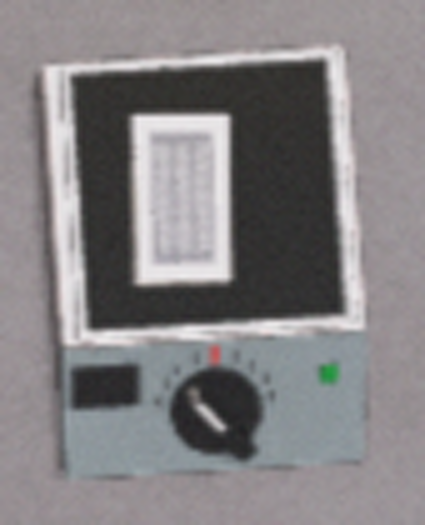

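View pics/top_c1.png

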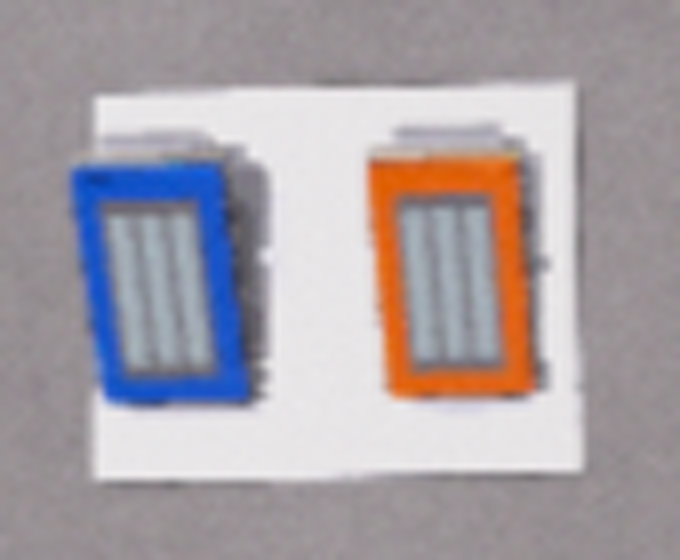

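View pics/side_c0.png

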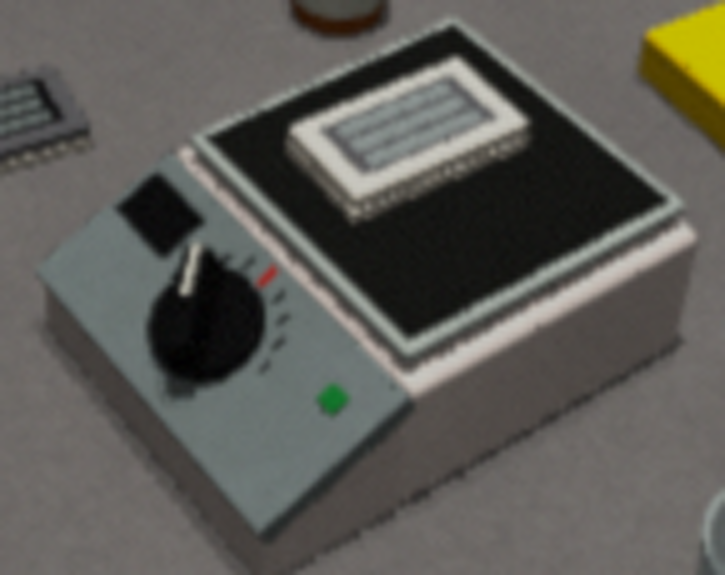

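View pics/side_c1.png

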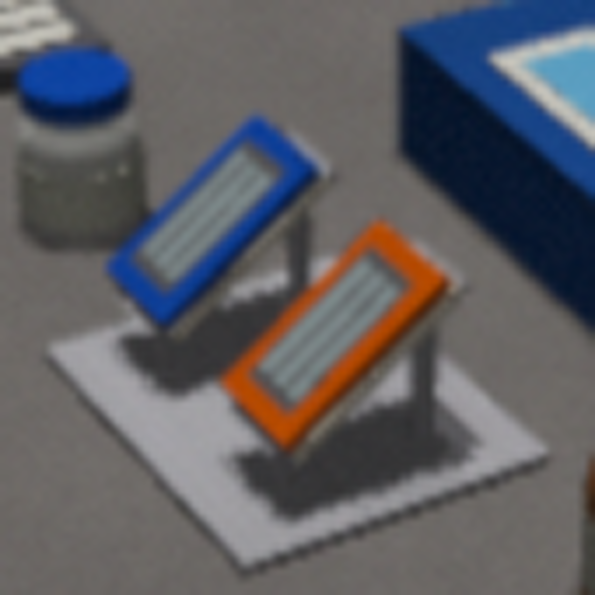

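```bash
cat > fit.py <<'E'
from h import *
from scipy.optimize import least_squares
def orig(c,s,off): return np.array([[(x+.5)/s-.5+off[1],(y+.5)/s-.5+off[0]] for x,y in c])
def Rz(a): c,s=np.cos(a),np.sin(a); return np.array([[c,-s,0],[s,c,0],[0,0,1]])
def fit(obs,x0):  # obs: list of (cam, localpts, pix(x,y))
    def f(p):
        r=[]
        for cam,L,px in obs:
            W=np.array(L)@Rz(p[2]).T+[p[0],p[1],0]
            r.append((proj(cam,W)-px).ravel())
        return np.concatenate(r)
    s=least_squares(f,x0); return s.x,s.fun
E
python3 - <<'E'
from fit import *
np.set_printoptions(precision=4,suppress=True)
h=.09
plat=[[h,h,.1],[h,-h,.1],[-h,-h,.1],[-h,h,.1]]
sp=orig([(455,18),(683,203),(408,355),(195,138)],5,(215,250))
dx=.095/2*np.cos(np.radians(25))
pan=[[-.138-dx,.1,.045],[-.138-dx,-.1,.045]]
tp=orig([(68,475),(362,465)],5,(165,305)); spn=orig([(40,272),(262,533)],5,(215,250))
body=[[.095,.1,.085],[.095,-.1,.085]]
tb=orig([(42,65),(340,45)],5,(165,305))
for name,o in (("side",[("side",plat,sp),("side",pan,spn)]),("top",[("top",pan,tp),("top",body,tb)]),("both",[("side",plat,sp),("side",pan,spn),("top",pan,tp),("top",body,tb)])):
    p,r=fit(o,[.46,-.24,0]); print("shaker",name,p,r.reshape(-1,2))
# rack
base=[[.085,.105,.008],[.085,-.105,.008],[-.085,-.105,.008],[-.085,.105,.008]]
tr=orig([(93,95),(577,82),(583,470),(95,480)],8,(160,170))
sr=orig([(545,455),(243,560),(48,350)],7,(130,225))
for name,o in (("top",[("top",base,tr)]),("side",[("side",[base[1],base[2],base[3]],sr)]),("both",[("top",base,tr),("side",[base[1],base[2],base[3]],sr)])):
    p,r=fit(o,[.46,.24,0]); print("rack",name,p,r.reshape(-1,2))
E
```

```text
shaker side [ 0.5885 -0.2325  0.0926] [[ 0.173  -0.8326]
 [ 1.5263 -0.044 ]
 [ 0.6198  0.1591]
 [-0.9858 -0.4059]
 [-1.2151 -0.4796]
 [-0.216   0.5951]]
shaker top [ 0.5874 -0.2293  0.0928] [[-0.8111  1.3183]
 [ 0.3439 -0.4457]
 [-0.3703 -0.5192]
 [ 0.8287 -0.3609]]
shaker both [ 0.5884 -0.2313  0.0935] [[-0.1467 -1.0422]
 [ 1.1794 -0.3283]
 [ 0.3328 -0.1332]
 [-1.2597 -0.6151]
 [-1.458  -0.6855]
 [-0.4618  0.2932]
 [-0.1402  1.0526]
 [ 1.0099 -0.7556]
 [ 0.2486 -0.7825]
 [ 1.4427 -0.6684]]
rack top [0.6128 0.2199 0.0517] [[-0.1655 -0.5307]
 [ 0.0377 -0.2662]
 [ 0.1212  0.3482]
 [ 0.005   0.4366]]
rack side [0.613  0.2184 0.0394] [[ 0.8124 -0.2931]
 [-0.3333  0.657 ]
 [-0.4876 -0.6588]]
rack both [0.6128 0.2196 0.0486] [[ 0.0007 -0.6448]
 [ 0.206  -0.1968]
 [ 0.1399  0.4217]
 [ 0.0217  0.3241]
 [ 0.696  -0.6566]
 [-0.1679  0.5115]
 [-0.8172 -0.6211]]
```

```bash
cat > edge.py <<'E'
from fit import *
from scipy.ndimage import map_coordinates
def boxc(z0,z1,l=.11,w=.062):
    return np.array([[a*l/2,b*w/2,z] for z in(z0,z1) for a,b in((1,1),(1,-1),(-1,-1),(-1,1))])
def edgefit(views,local,x0,iters=6,half=2.5,full=None,skip=0.12,verb=False):
    """views: list of (cam, gray float image). local: pts in object frame -> convex hull edges used."""
    x=np.array(x0,float); T=full or (lambda p:(np.array(local)@Rz(p[2]).T+[p[0],p[1],0]))
    for it in range(iters):
        pts=[]  # (cam, i,j, f, measured xy, normal)
        for cam,g in views:
            pr=proj(cam,T(x)); hull=cv2.convexHull(pr.astype(np.float32),returnPoints=False).ravel()
            for i,j in zip(hull,np.roll(hull,-1)):
                a,b=pr[i],pr[j]; L=np.linalg.norm(b-a)
                if L<4: continue
                t=(b-a)/L; n=np.array([-t[1],t[0]])
                for f in np.linspace(skip,1-skip,max(3,int(L))):
                    q=a+f*(b-a); s=np.arange(-half,half+.01,.125)
                    prof=map_coordinates(g,[q[1]+s*n[1],q[0]+s*n[0]],order=1)
                    d=np.abs(np.diff(prof)); 
                    if d.max()<2: continue
                    m=d>0.5*d.max(); k=d.argmax(); lo=k; hi=k
                    while lo>0 and m[lo-1]: lo-=1
                    while hi<len(d)-1 and m[hi+1]: hi+=1
                    w=d[lo:hi+1]; c=(w*(s[lo:hi+1]+.0625)).sum()/w.sum()
                    pts.append((cam,i,j,f,q+c*n,n))
        def res(p):
            W=T(p); pj={c:proj(c,W) for c,_ in views}
            return np.array([((pj[c][i]+f*(pj[c][j]-pj[c][i])-m)@n) for c,i,j,f,m,n in pts])
        s=least_squares(res,x,loss="soft_l1",f_scale=.3); x=s.x
    return x,np.sqrt(np.mean(np.clip(np.abs(res(x)),0,1)**2)),len(pts)
def gray(im): return cv2.cvtColor(im,cv2.COLOR_BGR2GRAY).astype(float)
E
cat > m1.py <<'E'
from edge import *
np.set_printoptions(precision=4,suppress=True)
I={n:vision.camera(n) for n in("top","side")}
G={n:gray(I[n]) for n in I}
print(onz("top",(203.5,339),.118),onz("side",(244.7,333.9),.1), "grey",onz("top",(247,275.9),.0),onz("side",(243.9,247.3),.0))
for vs in(["top"],["side"],["top","side"]):
    print("white",vs,edgefit([(v,G[v]) for v in vs],boxc(.1,.118),[.6,-.213,.05]))
    print("grey",vs,edgefit([(v,G[v]) for v in vs],boxc(.0,.018),[.345,-.02,.0]))
    print("rackbase",vs,edgefit([(v,G[v]) for v in vs],boxc(0,.008,.17,.21),[.6128,.2196,.0486]))
# trays in rack, lid faces: only top lid plane
th=np.radians(35); 
def tray(sgn):
    def T(p):
        ax=np.array([np.cos(th),0,np.sin(th)]); nn=np.array([-np.sin(th),0,np.cos(th)])
        L=np.array([[0,0,.07]+ax*a*.055+nn*h+np.array([0,b*.031,0]) for h in (0.,.018) for a,b in((1,1),(1,-1),(-1,-1),(-1,1))])
        return (L+[0,sgn*.06,0])@Rz(p[2]).T+[p[0],p[1],0]
    return T
for nm,sg,ch in(("blue",1,0),("orange",-1,2)):
    for vs in(["top"],["side"],["top","side"]):
        # colour contrast channel
        V=[(v,(I[v][...,ch].astype(float)-I[v][...,2-ch])) for v in vs]
        T=tray(sg); T4=lambda p:T(p)[4:]
        x,r,n=edgefit(V,None,[.61,.22,.05],full=T4); print(nm,vs,x,r,n,"lid centre",T4(x).mean(0))
E
python3 m1.py
```

```text
[ 0.5851 -0.2052  0.118 ] [ 0.5899 -0.2178  0.1   ] grey [ 0.4397 -0.0066  0.    ] [ 0.436 -0.008  0.   ]
white ['top'] (array([ 0.5976, -0.2116,  0.0301]), np.float64(0.2785989509043511), 82)
grey ['top'] (array([6.1568, 0.1273, 0.0014]), np.float64(nan), 0)
rackbase ['top'] (array([0.6129, 0.2218, 0.0589]), np.float64(0.5102549651157645), 215)
white ['side'] (array([ 0.5959, -0.2123,  0.0396]), np.float64(0.557188977027456), 120)
grey ['side'] (array([ 0.3438, -0.0098, -0.3004]), np.float64(0.4124996147763836), 9)
rackbase ['side'] (array([0.6173, 0.2263, 0.0335]), np.float64(0.6589291277925279), 154)
white ['top', 'side'] (array([ 0.597 , -0.2119,  0.0412]), np.float64(0.46758872031682225), 202)
grey ['top', 'side'] (array([ 0.5941, -2.3322,  0.159 ]), np.float64(nan), 0)
rackbase ['top', 'side'] (array([0.6135, 0.2225, 0.0564]), np.float64(0.6932278875925629), 374)
blue ['top'] [0.6144 0.2217 0.0452] 0.26590579856378904 95 lid centre [0.6014 0.2812 0.0847]
blue ['side'] [ 0.6042  0.2238 -0.0915] 0.5894045368907033 83 lid centre [0.5994 0.2845 0.0847]
blue ['top', 'side'] [0.6125 0.2216 0.0201] 0.5160308946320477 180 lid centre [0.6009 0.2814 0.0847]
orange ['top'] [0.6144 0.2222 0.053 ] 0.3825790125709355 95 lid centre [0.6073 0.1618 0.0847]
orange ['side'] [ 0.6229  0.2234 -0.1112] 0.7707650532629557 89 lid centre [0.606  0.1649 0.0847]
orange ['top', 'side'] [0.6166 0.222  0.0098] 0.6580304171657368 186 lid centre [0.6069 0.1619 0.0847]
  return _methods._mean(a, axis=axis, dtype=dtype,
  ret = ret.dtype.type(ret / rcount)
```

```bash
cat > dial.py <<'E'
from edge import *
a25=np.radians(25)
def dialpts(sh,a,pts):  # pts in dial frame (x along bar,y,z out)
    u=np.array([np.cos(a25),0,np.sin(a25)]); n=np.array([-np.sin(a25),0,np.cos(a25)]); v=np.array([0,1.,0])
    X=u*np.cos(a)+v*np.sin(a); Y=-u*np.sin(a)+v*np.cos(a)
    L=np.array([[-.138,0,.065]+X*p[0]+Y*p[1]+n*p[2] for p in np.array(pts)])
    return L@Rz(sh[2]).T+[sh[0],sh[1],0]
def overlay(n,im,polys,box,fn,s=5):
    a,b,c,d=box; cr=cv2.resize(im[a:b,c:d],None,fx=s,fy=s,interpolation=cv2.INTER_CUBIC)
    for W,col in polys:
        q=(proj(n,W)+.5-[c,a])*s-.5; cv2.polylines(cr,[np.round(q).astype(np.int32)],True,col,1)
    cv2.imwrite(fn,cr)
E
python3 - <<'E'
from dial import *
np.set_printoptions(precision=4,suppress=True)
I={n:vision.camera(n) for n in("top","side")}
sh=[.588,-.231,.093]
obs={"top":orig([(228,432),(190,388),(247,455)],5,(165,305)),"side":orig([(185,292),(195,243)],5,(215,250))}
def f(p):
    P3=[[0.0,0,.0365],[.027,0,.0365],[-.027,0,.03]]
    r=[]
    for n in obs:
        q=proj(n,dialpts([p[0],p[1],p[2]],p[3],P3)); 
        r.append((q[1]-obs[n][1]).ravel())
        if n=="top": r.append((q[2]-obs[n][2]).ravel())
    return np.concatenate(r+[np.array([(p[2]-.093)*100])])
s=least_squares(f,[*sh,.8]); print(s.x,s.fun)
x=s.x
circ=[[.03*np.cos(t),.03*np.sin(t),.0105] for t in np.linspace(0,6.28,40)]
bar=[[.027,.007,.0365],[.027,-.007,.0365],[-.027,-.007,.0365],[-.027,.007,.0365]]
h=.09; dx=.095/2*np.cos(a25)
def shp(L,sh): return np.array(L)@Rz(sh[2]).T+[sh[0],sh[1],0]
for n,box in(("top",(165,270,305,390)),("side",(215,330,250,395))):
    polys=[(dialpts(sh,x[3],circ),(0,255,0)),(dialpts(sh,x[3],bar),(0,0,255)),(shp([[h,h,.1],[h,-h,.1],[-h,-h,.1],[-h,h,.1]],sh),(255,255,0)),
      (shp([[-.138-dx,.1,.045],[-.138-dx,-.1,.045],[-.138+dx,-.1,.085],[-.138+dx,.1,.085]],sh),(255,0,255))]
    Tw=[.5976,-.2116,.0301]; polys.append((shp(boxc(.1,.118)[4:],Tw),(0,0,255)))
    overlay(n,I[n],polys,box,f"pics/ov_{n}.png")
print(dialpts(sh,x[3],[[0,0,.033]]))
E
```

```text
[ 0.5901 -0.2278  0.0926  0.6696] [ 0.8127  2.2114 -0.5009 -0.8624  0.7724 -1.0337 -0.0439]
[[ 0.4367 -0.2451  0.0949]]
```

View pics/ov_top.png

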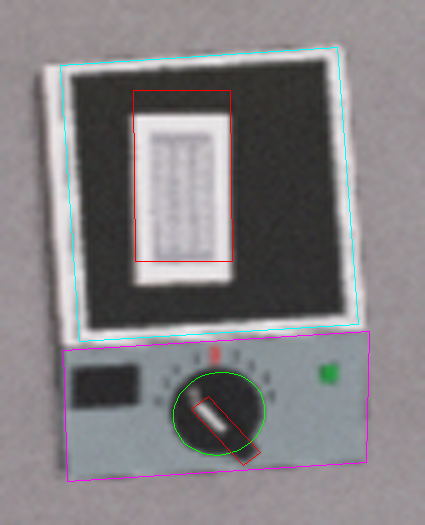

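View pics/ov_side.png

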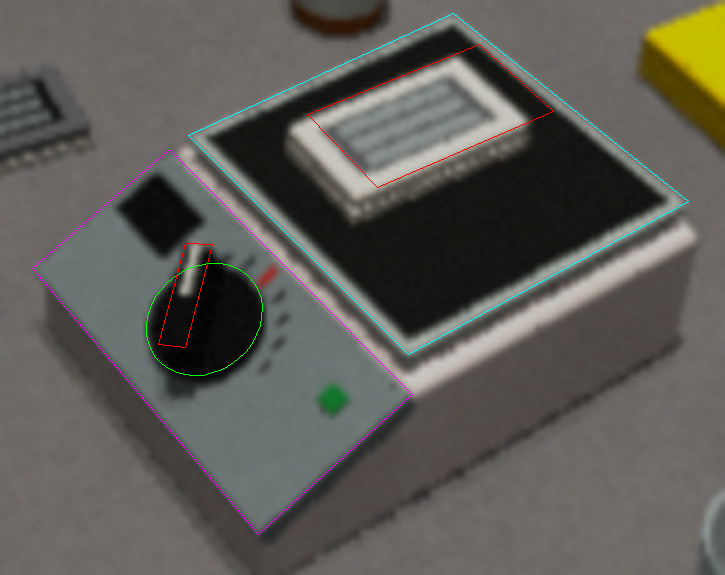

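>>> {"method": "arm_command", "body": {"plan": [0.0,0.67,-0.96,0.0,-0.5,0.0,0.67,-0.96,0.0,-0.5,0.0,0.67,-0.96,0.0,-0.5,0.0,0.67,-0.96,0.0,-0.5,0.0,0.67,-0.96,0.0,-0.5,0.0,0.67,-0.96,0.0,-0.5,0.0,0.67,-0.96,0.0,-0.5,0.0,0.67,-0.96,0.0,-0.5,0.0,0.67,-0.96,0.0,-0.5,0.0,0.67,-0.96,0.0,-0.5,0.0,0.67,-0.96,0.0,-0.5,0.0,0.67,-0.96,0.0,-0.5]}}

```text
time_s: 2.4
ee_pos: [0.4006, 0.1499, 0.2242]
eef_rot: [-3.141, -0.0, 1.85]
force: [0.5, 0.6, -0.4]
grip_width: 0.047
```

>>> {"method": "arm_command", "body": {"plan": [0.3,0.09,-0.98,-0.1,-0.52,0.3,0.09,-0.98,-0.1,-0.52,0.3,0.09,-0.98,-0.1,-0.52,0.3,0.09,-0.98,-0.1,-0.52,0.3,0.09,-0.98,-0.1,-0.52,0.3,0.09,-0.98,-0.1,-0.52,0.3,0.09,-0.98,-0.1,-0.52,0.3,0.09,-0.98,-0.1,-0.52,0.3,0.09,-0.98,-0.1,-0.52,0.3,0.09,-0.98,-0.1,-0.52,0.3,0.09,-0.98,-0.1,-0.52]}}

```text
time_s: 3.5
ee_pos: [0.4371, -0.2407, 0.1844]
eef_rot: [-3.142, -0.0, 0.764]
force: [-0.2, 0.6, 0.5]
grip_width: 0.0328
```

Run:
```python
from dial import *
o=sensors.get_obs(); print(o["ee_pos"],o["eef_rot"],o["grip_width"],o["qpos"])
im=vision.camera("side"); cv2.imwrite("pics/s2.png",cv2.resize(im[180:340,220:400],None,fx=4,fy=4,interpolation=cv2.INTER_CUBIC))
```

```text
[ 0.43711486 -0.24066132  0.18439482] [-3.14152208e+00 -1.19146751e-04  7.63831929e-01] 0.032814095932910514 [-5.76760457e-01  2.24677007e-01  1.71252757e+00  1.41498047e-04
  1.20442960e+00  2.30153246e-01]
```

View pics/s2.png

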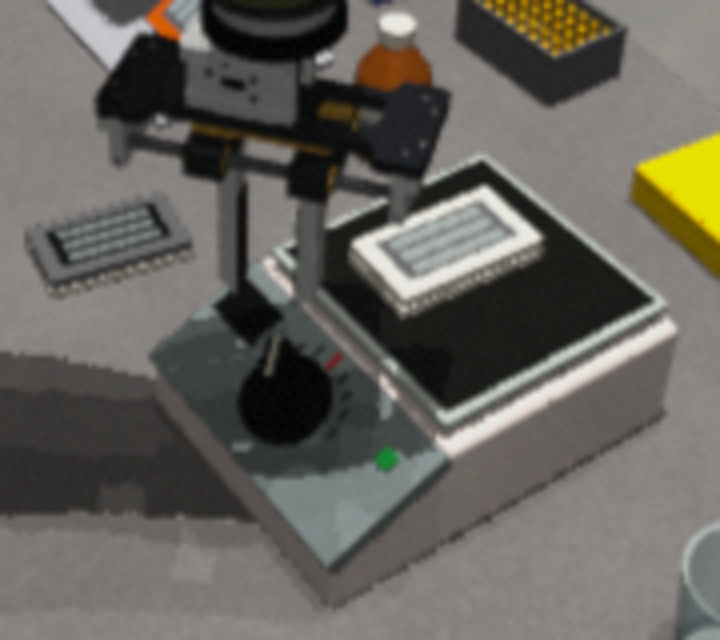

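Run:
```python
from dial import *
o=sensors.get_obs(); p=o["ee_pos"]; y=o["eef_rot"][2]
j=np.array([np.sin(y),-np.cos(y),0])
for n in("side","top"):
  for s in(-1,0,1):
    # inner and outer face mid at tip
    for d in((o["grip_width"]/2+.006),):
      q=proj(n,p+[0,0,-.019]+s*d*j)[0]; print(n,s,q,(q-[220,180]+.5)*4-.5)
```

```text
side -1 [277.39164324 249.46098523] [231.06657296 279.34394093]
side 0 [286.60518033 251.50482045] [267.92072133 287.5192818 ]
side 1 [295.92529685 253.57229814] [305.20118741 295.78919256]
top -1 [346.10534496 255.18576153] [505.92137984 302.24304611]
top 0 [351.43978655 250.32098665] [527.25914622 282.78394661]
top 1 [356.76791371 245.46197026] [548.57165485 263.34788105]
```

>>> {"method": "arm_command", "body": {"plan": [0.3,0.002,-0.005,-0.1,0,0.3,0.002,-0.005,-0.15,0,0.3,0.002,-0.005,-0.17,0,0.3,0.002,-0.005,-0.19,0,0.3,0.002,-0.005,-0.2,0,0.3,0.002,-0.005,-0.2,0]}}

```text
time_s: 4.15
ee_pos: [0.4378, -0.2442, 0.1046]
eef_rot: [3.141, -0.0, 0.762]
force: [-0.6, -0.0, 0.9]
grip_width: 0.0332
```

>>> {"method": "arm_command", "body": {"plan": [0.6,0,0,0,0,0.9,0,0,0,0,0.9,0,0,0,0,0.9,0,0,0,0], "newtons": 12}}

```text
time_s: 4.55
ee_pos: [0.4372, -0.2438, 0.1047]
eef_rot: [-3.14, -0.0, 0.762]
force: [-5.7, 6.0, 6.2]
grip_width: 0.0164
```

Run:
```python
from dial import *
im=vision.camera("side"); cv2.imwrite("pics/s3.png",cv2.resize(im[220:320,240:380],None,fx=5,fy=5,interpolation=cv2.INTER_CUBIC))
```

```text
(no output)
```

View pics/s3.png

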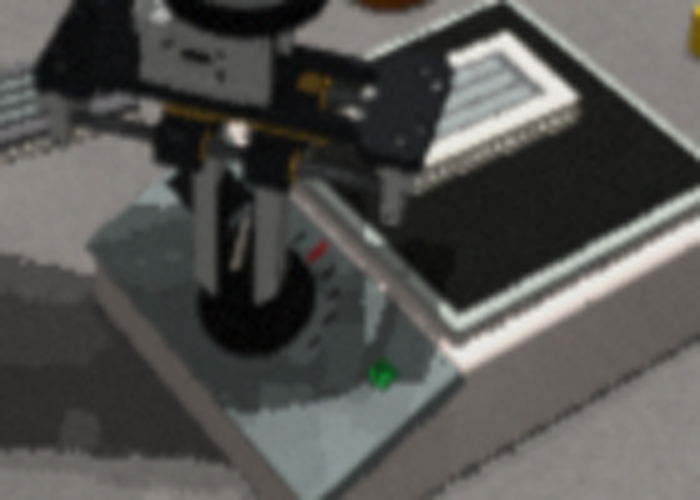

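>>> {"method": "arm_command", "body": {"plan": [0.9,0,0,0,-0.04,0.9,0,0.002,0,-0.08,0.9,0,0.003,0,-0.12,0.9,0,0.004,0,-0.16,0.9,0,0.004,0,-0.2,0.9,0,0.004,0,-0.24,0.9,0,0.004,0,-0.28,0.9,0,0.004,0,-0.32,0.9,0,0.004,0,-0.32,0.9,0,0.004,0,-0.32]}}

```text
time_s: 5.6
ee_pos: [0.4375, -0.243, 0.1045]
eef_rot: [3.141, -0.0, 0.094]
force: [-2.0, -3.3, 0.3]
grip_width: 0.0137
```

Run:
```python
from dial import *
o=sensors.get_obs(); print(o["moment"],o["force"])
im=vision.camera("side"); cv2.imwrite("pics/s4.png",cv2.resize(im[220:320,240:380],None,fx=5,fy=5,interpolation=cv2.INTER_CUBIC))
```

```text
[-7.37028812e-01  5.19368178e-01 -5.10399256e-04] [-2.00730553 -3.33815941  0.27032101]
```

View pics/s4.png

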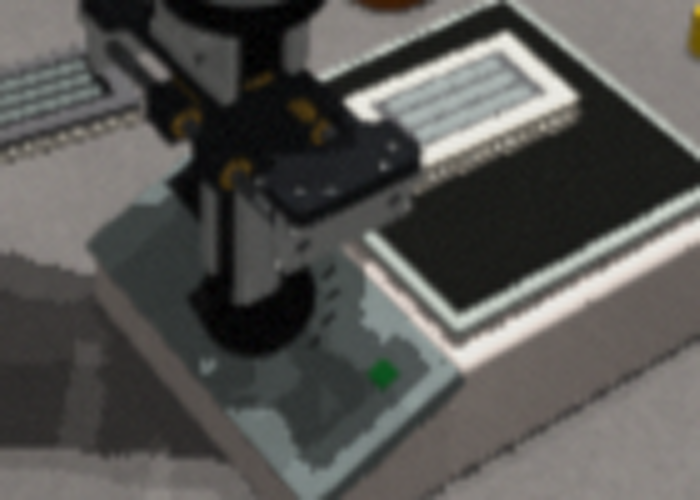

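>>> {"method": "arm_command", "body": {"plan": [0.4,0,0,0,0,0.3,0,0,0,0,0.3,0,0,0.08,0,0.3,0,0,0.2,0,-0.5,0,0,0.32,0,-0.9,-0.05,0.12,0.35,0,-0.9,-0.05,0.24,0.35,0,-0.9,-0.05,0.36,0.35,0,-0.9,-0.05,0.48,0.35,0,-0.9,0.0,0.6,0.35,0,-0.9,0.0,0.72,0.35,0,-0.9,0.05,0.84,0.35,0,-0.9,0.1,0.96,0.35,0,-0.9,0.1,1.0,0.35,0,-0.9,0.1,1.0,0.35,0]}}

```text
time_s: 7.15
ee_pos: [0.4774, 0.1596, 0.2437]
eef_rot: [-3.141, 0.001, 0.095]
force: [0.2, -0.8, -0.7]
grip_width: 0.0896
```

Run:
```python
from dial import *
np.set_printoptions(precision=4,suppress=True)
for n,b in(("side",(220,320,240,380)),("top",(165,270,305,390))):
    im=vision.camera(n); cv2.imwrite(f"pics/d5{n}.png",cv2.resize(im[b[0]:b[1],b[2]:b[3]],None,fx=5,fy=5,interpolation=cv2.INTER_CUBIC)); cv2.imwrite(f"pics/full5{n}.png",im)
    G=gray(im)
    print(n,edgefit([(n,G)],boxc(.1,.118),[.584,-.210,.03]))
```

```text
side (array([ 0.5838, -0.2128,  0.0488]), np.float64(0.4715183901221821), 125)
top (array([ 0.5831, -0.2121,  0.0371]), np.float64(0.40189336811520177), 105)
```

View pics/d5side.png

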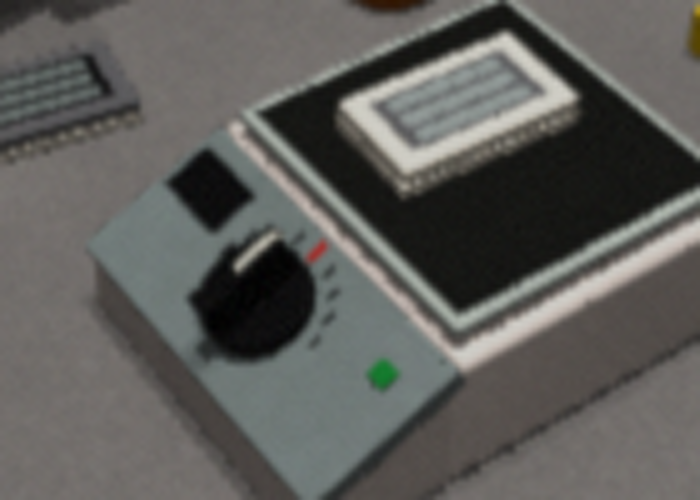

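View pics/d5top.png

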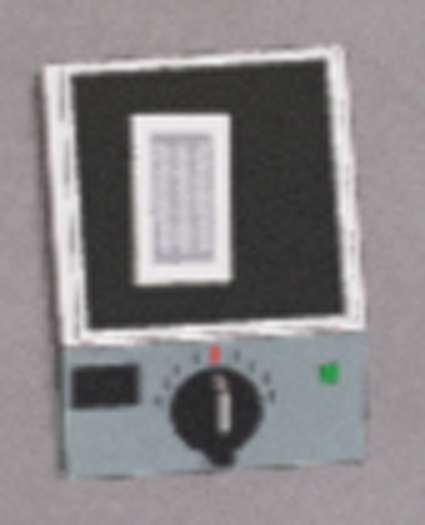

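Run:
```python
from dial import *
np.set_printoptions(precision=4,suppress=True)
sh=[.588,-.2293,.093]
for n,(r0,r1,c0,c1) in {"top":(238,253,344,355),"side":(264,276,284,297)}.items():
    im=cv2.imread(f"pics/full5{n}.png"); g=gray(im)[r0:r1,c0:c1]
    w=np.clip(g-80,0,None); yy,xx=np.mgrid[r0:r1,c0:c1]
    # keep largest blob
    m=(w>0).astype(np.uint8); k,lab,st,_=cv2.connectedComponentsWithStats(m); 
    print(n,st.tolist()); b=1+np.argmax(st[1:,4]); w=w*(lab==b)
    c=np.array([(w*xx).sum(),(w*yy).sum()])/w.sum(); X=np.stack([(xx-c[0]).ravel(),(yy-c[1]).ravel()]); C=(X*w.ravel())@X.T/w.sum()
    ev,V=np.linalg.eigh(C); d=V[:,1]; d*=-np.sign(d[1]); print(n,c,"obs ang",np.degrees(np.arctan2(d[0],-d[1])),ev)
    for a in(-.2,-.1,0,.1,.2):
        q=proj(n,dialpts(sh,a,[[.002,0,.0365],[.025,0,.0365]])); e=q[1]-q[0]; print(a,np.degrees(np.arctan2(e[0],-e[1])),q.mean(0))
```

```text
top [[0, 1, 11, 14, 118], [0, 0, 11, 3, 16], [4, 2, 3, 12, 31]]
top [349.3733 246.0693] obs ang -4.318032547445648 [0.332  7.7986]
-0.2 12.242309837225378 [349.9529 246.9459]
-0.1 6.052707095305882 [349.537 246.915]
0 -0.24285137105433438 [349.1171 246.9224]
0.1 -6.620508016247493 [348.6973 246.968 ]
0.2 -13.051031308533132 [348.2819 247.0513]
side [[0, 0, 13, 12, 90], [0, 0, 13, 10, 66]]
side [289.7967 267.5442] obs ang 67.99307787039 [ 6.3519 10.6507]
-0.2 57.95790267387006 [291.0618 269.9289]
-0.1 53.18104141910335 [290.8027 269.5362]
0 48.418908157253625 [290.4995 269.1783]
0.1 43.642039353692134 [290.1552 268.8588]
0.2 38.82102090084012 [289.7735 268.5806]
```

Run:
```python
from dial import *
np.set_printoptions(precision=4,suppress=True,linewidth=150)
for n,(r0,r1,c0,c1) in {"top":(234,256,343,356),"side":(263,277,284,299)}.items():
    im=cv2.imread(f"pics/full5{n}.png"); g=gray(im)[r0:r1,c0:c1]; print(g.astype(int))
    for thr in(100,120,140):
        m=(g>thr).astype(np.uint8); k,lab,st,ce=cv2.connectedComponentsWithStats(m)
        yy,xx=np.mgrid[r0:r1,c0:c1]
        for b in range(1,k):
            if st[b,4]<5: continue
            w=np.clip(g-thr*.7,0,None)*(cv2.dilate((lab==b).astype(np.uint8),np.ones((1,1))))
            c=np.array([(w*xx).sum(),(w*yy).sum()])/w.sum(); X=np.stack([(xx-c[0]).ravel(),(yy-c[1]).ravel()]); C=(X*w.ravel())@X.T/w.sum()
            ev,V=np.linalg.eigh(C); d=V[:,1]; d=d*-np.sign(d[1]); print(n,thr,c,np.degrees(np.arctan2(d[0],-d[1])),ev,st[b,4])
```

```text
[[144 144 146 143 134 132 152 151 148 145 150 149 151]
 [139 133 146 145 127 127 145 147 139 123 148 152 151]
 [131 118 147 143 123 128 146 144 135 118 146 147 149]
 [136 119 142 140 127 128 139 138 139 134 145 140 125]
 [145 140 131 107  92  88  92  99 121 141 144 134 121]
 [128  89  63  56  55  61  58  51  66  88 121 135 130]
 [ 67  47  45  46  69  98  96  52  45  50  67 105 142]
 [ 41  45  45  45  64 102 120  74  48  44  47  62  99]
 [ 45  44  41  43  59  96 122  82  48  45  43  48  66]
 [ 44  45  38  41  45  68 105 105  49  42  42  48  52]
 [ 44  43  42  41  46  83 141 146  63  39  45  47  46]
 [ 41  40  43  42  47  85 144 153  67  40  43  41  41]
 [ 40  42  44  43  48  84 146 150  67  41  45  42  43]
 [ 41  45  44  41  45  83 143 151  65  43  46  43  46]
 [ 45  41  48  43  44  85 142 148  67  46  46  46  45]
 [ 48  42  41  43  44  86 143 152  68  43  44  42  49]
 [ 46  42  42  40  43  80 141 147  63  44  43  45  58]
 [ 44  45  43  40  43  62  85  84  50  43  44  48  75]
 [ 44  43  43  43  40  43  54  50  43  47  50  70 113]
 [ 47  48  45  40  38  46  40  42  45  43  68 111 144]

[... 1154 characters left out ...]
  61  40  48  39  66 128 162 147  84  31  12  15  45  70]
 [ 61  30  18  28  65 127 161 125  68  28  14   7   6  15  31]
 [ 45  19  22  65 127 157 124  63  21   8   7   6   4   6  11]
 [ 24  18  46 124 157 118  56  21   9   4   5   6   4   4   6]
 [ 13  15  57 143 114  55  22   6   7   4   5   8   6   2   6]
 [ 11  14  29  77  52  19  12   5   3   4   3   3   5   8   7]
 [ 15  14  16  23  16   8   4   4   2   4   6   8   4   5  13]
 [ 10  13  12  12   4   3   4   3   5   8   5   6   8  12  14]]
side 100 [290.8164 266.6315] 66.89214557805934 [ 6.6714 16.0661] 77
side 120 [290.4439 269.6705] 50.207128744429326 [0.1694 7.4064] 16
side 140 [290.8986 269.379 ] 48.56312724613225 [0.0695 8.0292] 10
```

Run:
```python
from dial import *
o=sensors.get_obs(); print(o["ee_pos"],o["eef_rot"],o["time_s"])
```

```text
[0.47728929 0.15718929 0.24405513] [3.14155496e+00 5.21932832e-04 9.25789887e-02] 7.25
```

>>> {"method": "arm_command", "body": {"plan": [-1,0.12,0.11,-0.05,-0.02,-1,0.22,0.21,-0.1,-0.02,-1,0.322,0.311,-0.15,-0.02,-1,0.322,0.311,-0.22,-0.02,-1,0.322,0.311,-0.3,-0.02,-1,0.322,0.311,-0.34,-0.02,-1,0.322,0.311,-0.37,-0.02,-1,0.322,0.311,-0.385,-0.02,-1,0.322,0.311,-0.385,-0.02]}}

```text
time_s: 8.15
ee_pos: [0.6066, 0.2812, 0.0913]
eef_rot: [-3.141, -0.001, 0.049]
force: [0.1, -0.3, 0.1]
grip_width: 0.094
```

Run:
```python
from dial import *
o=sensors.get_obs(); print(o["ee_pos"],o["eef_rot"],o["force"])
im=vision.camera("side"); cv2.imwrite("pics/s6.png",cv2.resize(im[120:220,205:325],None,fx=6,fy=6,interpolation=cv2.INTER_CUBIC))
im=vision.camera("top"); cv2.imwrite("pics/t6.png",cv2.resize(im[150:240,160:265],None,fx=6,fy=6,interpolation=cv2.INTER_CUBIC))
```

```text
[0.60660492 0.28118772 0.09130009] [-3.14122684e+00 -1.11621651e-03  4.88093224e-02] [ 0.10155213 -0.34710246  0.115912  ]
```

View pics/s6.png

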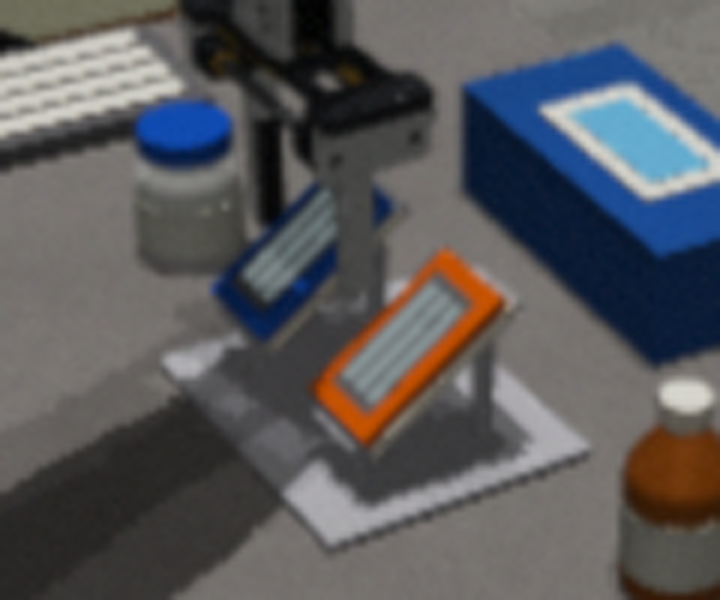

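View pics/t6.png

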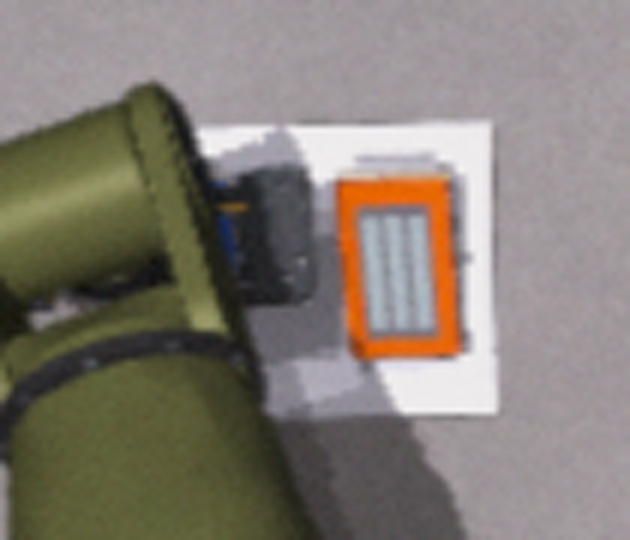

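>>> {"method": "arm_command", "body": {"plan": [0.1,0,0,0,0,0.5,0,0,0,0,0.9,0,0,0,0,0.9,0,0,0,0,0.9,0,0,0,0], "newtons": 20}}

```text
time_s: 8.75
ee_pos: [0.6064, 0.2819, 0.0904]
eef_rot: [-3.141, -0.0, 0.049]
force: [-0.0, 1.0, 0.9]
grip_width: 0.0618
```

>>> {"method": "arm_command", "body": {"plan": [0.9,0,0,0.06,0,0.9,0,0,0.15,0,0.9,-0.1,-0.05,0.2,0,0.9,-0.2,-0.1,0.2,0,0.9,-0.3,-0.15,0.2,0,0.9,-0.4,-0.2,0.2,0,0.9,-0.44,-0.2,0.1,0,0.9,-0.44,-0.2,0.0,0,0.9,-0.44,-0.2,-0.06,0,0.9,-0.44,-0.2,-0.07,0,0.9,-0.44,-0.2,-0.07,0]}}

```text
time_s: 9.85
ee_pos: [0.4304, 0.2017, 0.0624]
eef_rot: [3.141, 0.001, 0.049]
force: [0.9, -1.3, -1.9]
grip_width: 0.0616
```

Run:
```python
from dial import *
o=sensors.get_obs(); print(o["ee_pos"],o["eef_rot"],o["force"],o["grip_width"])
im=vision.camera("side"); cv2.imwrite("pics/s7.png",cv2.resize(im[130:270,180:330],None,fx=5,fy=5,interpolation=cv2.INTER_CUBIC)[:600])
```

```text
[0.4303994  0.20171832 0.06235372] [3.14131918e+00 7.51662381e-04 4.94328000e-02] [ 0.86230997 -1.33999184 -1.90170682] 0.061607379236257566
```

View pics/s7.png

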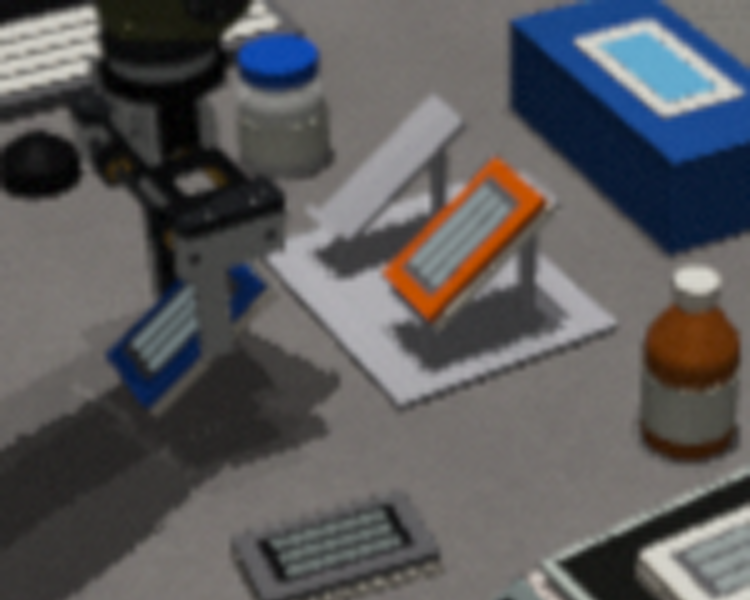

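>>> {"method": "arm_command", "body": {"plan": [0.9,0,0,-0.02,0,0.9,0,0,-0.028,0,0.9,0.008,0,-0.036,0,0.9,0.014,0,-0.044,0,0.9,0.019,0,-0.052,0,0.9,0.023,0,-0.06,0,0.9,0.027,0,-0.068,0], "newtons": 10}}

```text
time_s: 10.6
ee_pos: [0.4414, 0.2017, 0.0348]
eef_rot: [-3.141, -0.0, 0.049]
force: [0.4, 0.3, 0.6]
grip_width: 0.0617
```

Run:
```python
from dial import *
o=sensors.get_obs(); print(o["ee_pos"],o["eef_rot"],o["force"],o["moment"],o["grip_width"])
im=vision.camera("side"); cv2.imwrite("pics/s8.png",cv2.resize(im[150:250,180:300],None,fx=6,fy=6,interpolation=cv2.INTER_CUBIC)[:600])
```

```text
[0.44143392 0.20175    0.03484471] [-3.14149627e+00 -2.58083605e-04  4.93546236e-02] [0.40605115 0.34308461 0.56516404] [ 0.25063854  0.03410224 -0.01569341] 0.06172276494339849
```

View pics/s8.png

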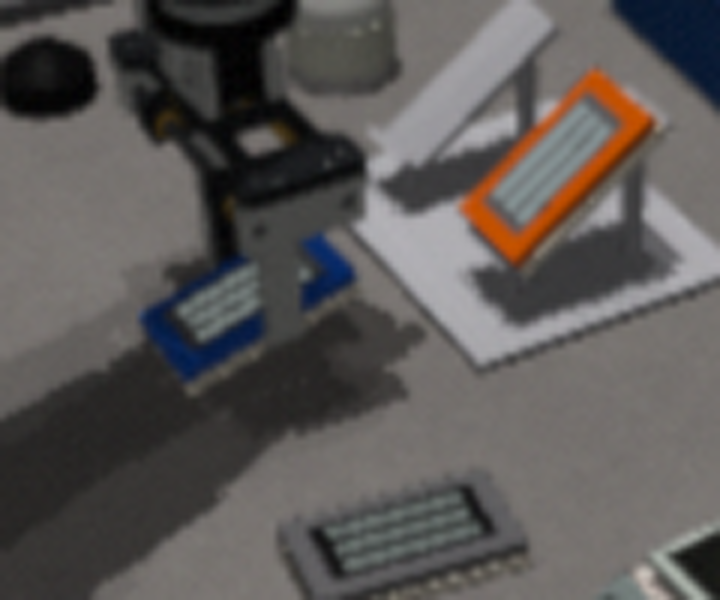

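>>> {"method": "arm_command", "body": {"plan": [0.9,0.003,0,-0.007,0,0.9,0.005,0,-0.014,0,0.9,0.007,0,-0.021,0,0.9,0.008,0,-0.027,0,0.9,0.008,0,-0.031,0,0.9,0.008,0,-0.031,0]}}

```text
time_s: 11.25
ee_pos: [0.4442, 0.2016, 0.0224]
eef_rot: [3.141, 0.001, 0.049]
force: [0.2, 0.1, -0.7]
grip_width: 0.0618
```

Run:
```python
from dial import *
o=sensors.get_obs(); print(o["ee_pos"],o["eef_rot"],o["force"],o["moment"],o["grip_width"])
im=vision.camera("side"); cv2.imwrite("pics/s9.png",cv2.resize(im[150:250,180:300],None,fx=6,fy=6,interpolation=cv2.INTER_CUBIC)[:600])
```

```text
[0.4441569  0.20163776 0.02236721] [3.14135891e+00 5.51028869e-04 4.94960063e-02] [ 0.1754748   0.05449283 -0.69470428] [-0.00312854  0.10821515 -0.02891068] 0.061784058605114586
```

View pics/s9.png

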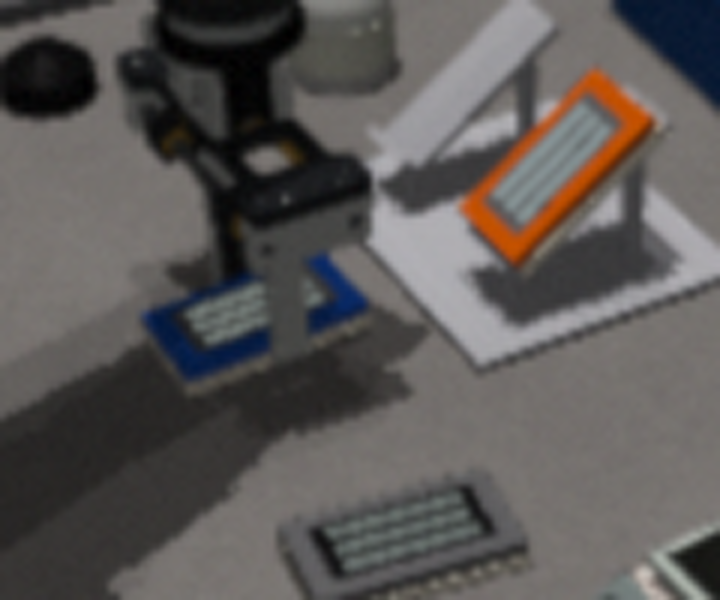

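>>> {"method": "arm_command", "body": {"plan": [0.2,0,0,0,0,-0.2,0,0,0,0,-0.4,0,0,0,0,-0.5,0,0,0.12,0,-0.5,0,0,0.24,0,-0.5,0,-0.1,0.35,0,-0.5,0,-0.22,0.4,0,-0.5,0,-0.34,0.4,0,-0.5,0,-0.46,0.4,0,-0.5,0,-0.58,0.4,0,-0.5,0,-0.7,0.4,0,-0.5,0,-0.75,0.4,0,-0.5,0,-0.75,0.4,0]}}

```text
time_s: 12.6
ee_pos: [0.4442, -0.1006, 0.1828]
eef_rot: [3.141, -0.0, 0.046]
force: [0.3, -0.7, -0.1]
grip_width: 0.0705
```

```bash
cat > m2.py <<'E'
from dial import *
import sys
np.set_printoptions(precision=4,suppress=True)
tag,col,x0,y0,yaw=sys.argv[1],sys.argv[2],*map(float,sys.argv[3:6]); zb=float(sys.argv[6]) if len(sys.argv)>6 else 0.
ch=0 if col=="blue" else 2
I={n:vision.camera(n) for n in("top","side")}
for n in I: cv2.imwrite(f"pics/{tag}_{n}_full.png",I[n])
for vs in(["top"],["side"],["top","side"]):
    V=[(v,I[v][...,ch].astype(float)-I[v][...,2-ch]) for v in vs]
    x,r,k=edgefit(V,boxc(zb,zb+.018)[4:],[x0,y0,yaw]); print(col,vs,x,r,k)
    if vs==["top"]: xt=x
for n in I:
    c=proj(n,[[xt[0],xt[1],zb+.018]])[0].astype(int); b=(max(0,c[1]-45),min(420,c[1]+45),max(0,c[0]-55),min(560,c[0]+55))
    T=boxc(zb,zb+.018)[4:]@Rz(xt[2]).T+[xt[0],xt[1],0]
    overlay(n,I[n],[(T,(0,255,0))],b,f"pics/{tag}_{n}.png",6)
E
python3 m2.py b1 blue .444 .2016 .0495
```

```text
blue ['top'] [0.4422 0.2001 0.0493] 0.17269394010444014 100
blue ['side'] [0.4417 0.1987 0.024 ] 0.6988527625159553 89
blue ['top', 'side'] [0.442  0.2    0.0467] 0.504485707834159 188
```

View pics/b1_top.png

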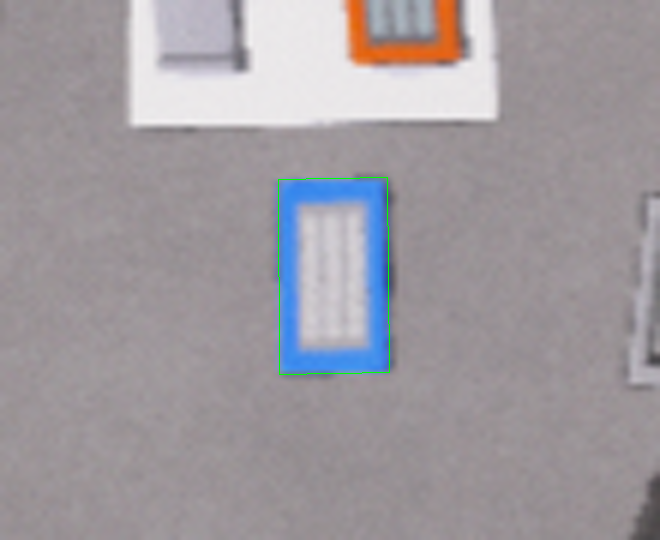

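View pics/b1_side.png

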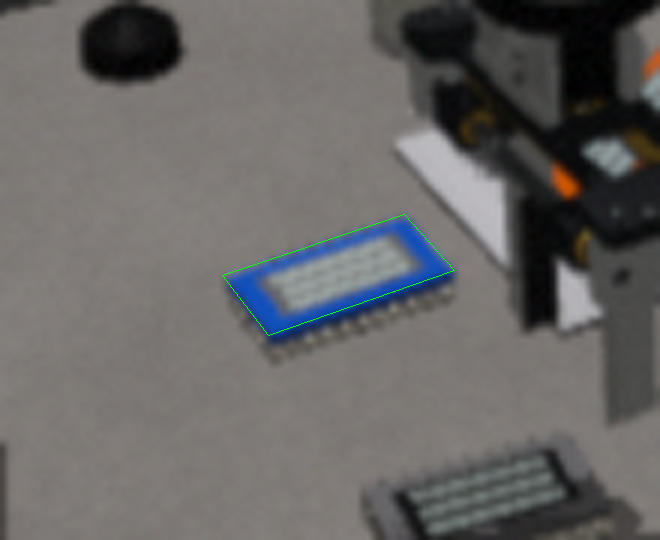

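Run:
```python
from dial import *
np.set_printoptions(precision=4,suppress=True)
I={n:cv2.imread(f"pics/b1_{n}_full.png") for n in("top","side")}
I5={n:cv2.imread(f"pics/full5{n}.png") for n in("top","side")}
for nm,II in(("b1",I),("5",I5)):
  for n in("top","side"):
    g=gray(II[n])
    for lab,L in(("hull",boxc(.1,.118)),("lid",boxc(.1,.118)[4:]),("lidhull4",boxc(.114,.118))):
        print(nm,n,lab,edgefit([(n,g)],L,[.583,-.212,.035],half=2.0))
x=[.5831,-.2121,.037]
g=I5["top"]; overlay("top",g,[(boxc(.1,.118)[4:]@Rz(x[2]).T+[x[0],x[1],0],(0,0,255)),(boxc(.1,.118)[:4]@Rz(x[2]).T+[x[0],x[1],0],(0,255,0))],(180,230,320,360),"pics/w_top.png",12)
overlay("side",I5["side"],[(boxc(.1,.118)[4:]@Rz(x[2]).T+[x[0],x[1],0],(0,0,255)),(boxc(.1,.118)[:4]@Rz(x[2]).T+[x[0],x[1],0],(0,255,0))],(220,265,300,365),"pics/w_side.png",12)
```

```text
b1 top hull (array([ 0.5831, -0.2121,  0.0366]), np.float64(0.3933858502213945), 105)
b1 top lid (array([ 0.5827, -0.2112,  0.039 ]), np.float64(0.22854702551631678), 106)
b1 top lidhull4 (array([ 0.5828, -0.2114,  0.0374]), np.float64(0.25407882066959314), 106)
b1 side hull (array([ 0.5838, -0.2128,  0.0489]), np.float64(0.45442951690345834), 125)
b1 side lid (array([ 0.583 , -0.2138,  0.0398]), np.float64(0.16334060108527368), 115)
b1 side lidhull4 (array([ 0.5847, -0.2119,  0.0355]), np.float64(0.5774166727201586), 114)
5 top hull (array([ 0.5831, -0.2121,  0.037 ]), np.float64(0.40189497226111853), 105)
5 top lid (array([ 0.5827, -0.2112,  0.0393]), np.float64(0.23192324199493747), 106)
5 top lidhull4 (array([ 0.5827, -0.2114,  0.038 ]), np.float64(0.2548298546038753), 106)
5 side hull (array([ 0.5838, -0.2128,  0.0488]), np.float64(0.4613708539455166), 125)
5 side lid (array([ 0.583 , -0.2138,  0.0402]), np.float64(0.17502251987990816), 115)
5 side lidhull4 (array([ 0.5846, -0.2117,  0.0322]), np.float64(0.5944179001991765), 115)
```

View pics/w_top.png

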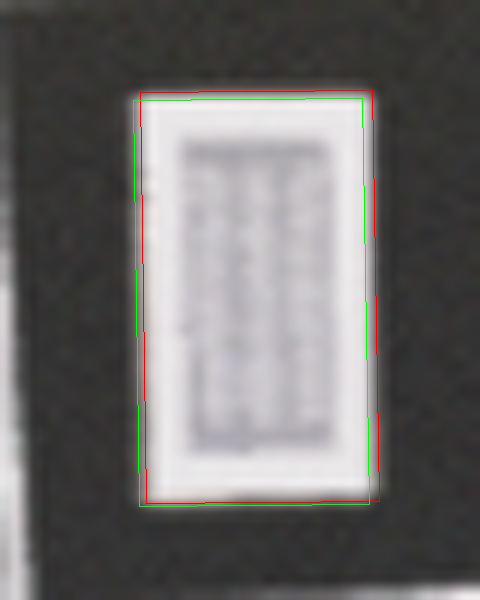

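View pics/w_side.png

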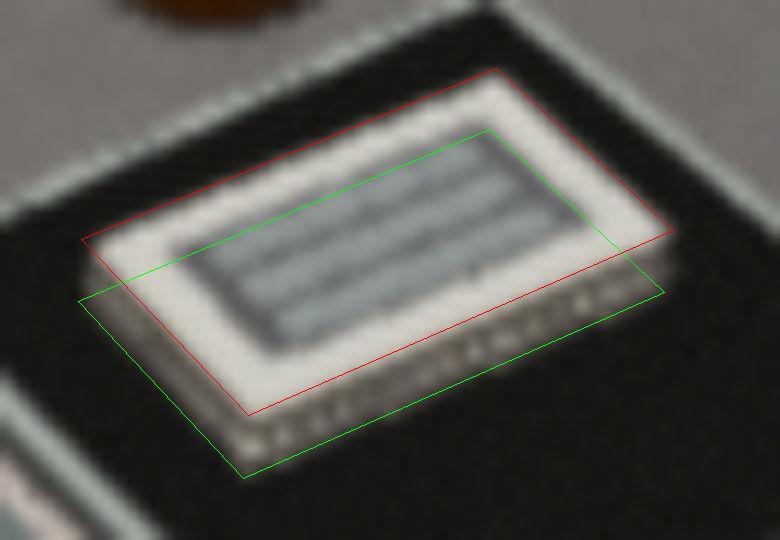

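Run:
```python
from dial import *
np.set_printoptions(precision=4,suppress=True)
I={n:cv2.imread(f"pics/b1_{n}_full.png").astype(float) for n in("top","side")}
for n in I:
    for lab,g in(("b-r",I[n][...,0]-I[n][...,2]),("r",I[n][...,2]),("b-g",I[n][...,0]-I[n][...,1]),("sat",I[n].max(2)-I[n].min(2))):
        for hf in(1.5,2.5):
            print(n,lab,hf,edgefit([(n,g)],boxc(0,.018)[4:],[.4422,.2001,.0493],half=hf),edgefit([(n,g)],boxc(0.012,.018),[.4422,.2001,.0493],half=hf)[:2])
```

```text
top b-r 1.5 (array([0.4422, 0.2001, 0.0493]), np.float64(0.17214318356504207), 100) (array([0.4422, 0.2005, 0.0491]), np.float64(0.22801985847953324))
top b-r 2.5 (array([0.4422, 0.2001, 0.0493]), np.float64(0.17214318356504207), 100) (array([0.4422, 0.2005, 0.0491]), np.float64(0.22801985847953324))
top r 1.5 (array([0.442 , 0.199 , 0.0588]), np.float64(0.2328093095352502), 100) (array([0.442 , 0.1992, 0.0592]), np.float64(0.20415765013373627))Traceback (most recent call last):
  File "<stdin>", line 7, in <module>
  File "edge.py", line 29, in edgefit
    s=least_squares(res,x,loss="soft_l1",f_scale=.3); x=s.x
    return func(*args, **kwargs)
    result = trf(vector_fun.fun, vector_fun.jac, x0, f0, J0, lb, ub, ftol, xtol,
                 gtol, max_nfev, x_scale, loss_function, tr_solver,
                 tr_options.copy(), verbose, callback=callback_wrapped)
    return trf_no_bounds(
        fun, jac, x0, f0, J0, ftol, xtol, gtol, max_nfev, x_scale,
        loss_function, tr_solver, tr_options, verbose, callback=callback)
    J = jac(x)
    self._update_jac()
    ~~~~~~~~~~~~~~~~^
[... 780 characters left out ...]
~~~~~~~^^^^^^^^^^^^^^^^^^^^^^^^^^^^^^
    return np.atleast_1d(self.fun(x))
                         ~~~~~~~~^^^
    return self.f(x, *self.args, **self.kwargs)
           ~~~~~~^^^^^^^^^^^^^^^^^^^^^^^^^^^^^^
  File "edge.py", line 27, in res
    W=T(p); pj={c:proj(c,W) for c,_ in views}
                  ~~~~^^^^^
  File "h.py", line 6, in proj
    K,r,t=P(name); return cv2.projectPoints(np.array(X,float).reshape(-1,3),r,t,K,None)[0].reshape(-1,2)
          ~^^^^^^
  File "h.py", line 4, in P
    p=vision.camera_params(name); return np.array(p["intrinsics"],float),np.array(p["rvec"],float).reshape(3),np.array(p["tvec"],float).reshape(3)
ValueError: time passes only in moves, steps and waits
```

```bash
python3 - <<'E'
s=open('h.py').read()
s=s.replace('def P(name):\n    p=vision.camera_params(name); return','_c={}\ndef P(name):\n    if name not in _c: _c[name]=_P(name)\n    return _c[name]\ndef _P(name):\n    p=vision.camera_params(name); return')
open('h.py','w').write(s)
E
python3 - <<'E'
from dial import *
o=sensors.get_obs(); print(o["ee_pos"],o["eef_rot"],o["time_s"])
E
```

```text
[ 0.44427719 -0.09811134  0.18267434] [-3.14144635e+00  3.52476707e-06  4.84682841e-02] 12.7
```

>>> {"method": "arm_command", "body": {"plan": [-0.9,-0.005,0.12,0,0,-0.9,-0.005,0.24,0,0,-0.9,-0.005,0.36,0,0,-0.9,-0.005,0.48,0,0,-0.9,-0.005,0.6,0,0,-0.9,-0.005,0.7,0,0,-0.9,-0.005,0.75,0,0,-0.9,-0.005,0.75,-0.1,0,-0.9,-0.005,0.75,-0.2,0,-0.9,-0.005,0.75,-0.3,0,-0.9,-0.005,0.75,-0.36,0,-0.9,-0.005,0.75,-0.39,0,-0.9,-0.005,0.75,-0.4,0,-0.2,-0.005,0.75,-0.4,0,0.4,-0.005,0.75,-0.4,0,0.9,-0.005,0.75,-0.4,0,0.9,-0.005,0.75,-0.4,0,0.9,-0.005,0.75,-0.4,0], "newtons": 20}}

```text
time_s: 14.5
ee_pos: [0.4428, 0.2019, 0.0234]
eef_rot: [-3.141, -0.001, 0.049]
force: [-1.5, -1.3, 6.6]
grip_width: 0.0618
```

>>> {"method": "arm_command", "body": {"plan": [0.9,0,0,0.02,0,0.9,0,0,0.1,0,0.9,0,0,0.2,0,0.9,0,0,0.25,0,0.9,0,0,0.25,0]}}

```text
time_s: 15.0
ee_pos: [0.4435, 0.2021, 0.1255]
eef_rot: [-3.14, -0.005, 0.049]
force: [0.0, 0.5, -2.6]
grip_width: 0.0614
```

Run:
```python
from dial import *
o=sensors.get_obs(); print(o["ee_pos"],o["eef_rot"],o["force"],o["moment"],o["grip_width"])
im=vision.camera("side"); cv2.imwrite("pics/s10.png",cv2.resize(im[130:230,180:300],None,fx=6,fy=6,interpolation=cv2.INTER_CUBIC)[:600])
```

```text
[0.44347257 0.2021248  0.12551319] [-3.14006472 -0.00486721  0.04938068] [ 0.01482556  0.4838226  -2.63615735] [-0.00556337  0.162758   -0.04231453] 0.06138012013023743
```

View pics/s10.png

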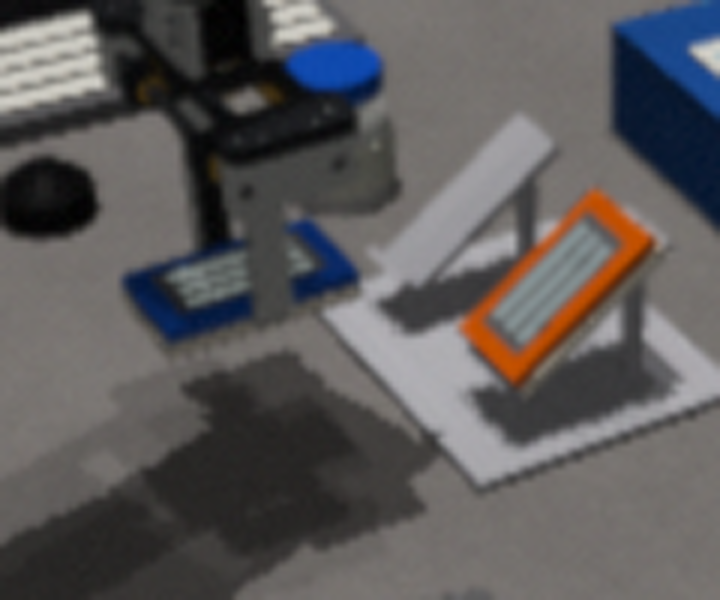

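>>> {"method": "arm_command", "body": {"plan": [0.9,0,0,0.1,0,0.9,0.05,-0.08,0.2,0,0.9,0.1,-0.18,0.25,-0.005,0.9,0.15,-0.28,0.25,-0.005,0.9,0.2,-0.38,0.25,-0.005,0.9,0.25,-0.48,0.25,-0.005,0.9,0.3,-0.58,0.25,-0.005,0.9,0.34,-0.68,0.25,-0.005,0.9,0.35,-0.75,0.25,-0.005,0.9,0.35,-0.75,0.25,-0.005,0.9,0.35,-0.75,0.25,-0.005,0.9,0.35,-0.75,0.25,-0.005]}}

```text
time_s: 16.25
ee_pos: [0.5821, -0.0973, 0.2217]
eef_rot: [-3.141, 0.001, 0.04]
force: [-0.9, 0.6, -1.9]
grip_width: 0.0617
```

>>> {"method": "arm_command", "body": {"plan": [0.9,0.003,-0.1,0,0,0.9,0.003,-0.2,-0.03,0,0.9,0.003,-0.27,-0.08,0,0.9,0.003,-0.281,-0.12,0,0.9,0.003,-0.281,-0.14,0,0.9,0.003,-0.281,-0.14,0,0.9,0.003,-0.281,-0.14,0]}}

```text
time_s: 16.95
ee_pos: [0.584, -0.2096, 0.1675]
eef_rot: [3.141, -0.001, 0.04]
force: [0.4, 0.1, -2.2]
grip_width: 0.0617
```

Run:
```python
from dial import *
o=sensors.get_obs(); print(o["ee_pos"],o["eef_rot"],o["force"],o["moment"],o["grip_width"])
im=vision.camera("side"); cv2.imwrite("pics/s11.png",cv2.resize(im[190:290,270:390],None,fx=6,fy=6,interpolation=cv2.INTER_CUBIC)[:600])
```

```text
[ 0.58401026 -0.2095603   0.16749324] [ 3.14130431e+00 -8.28916853e-04  4.04227303e-02] [ 0.42036841  0.12727284 -2.15470624] [-0.04100174  0.1623738  -0.04483237] 0.06172907767091032
```

View pics/s11.png

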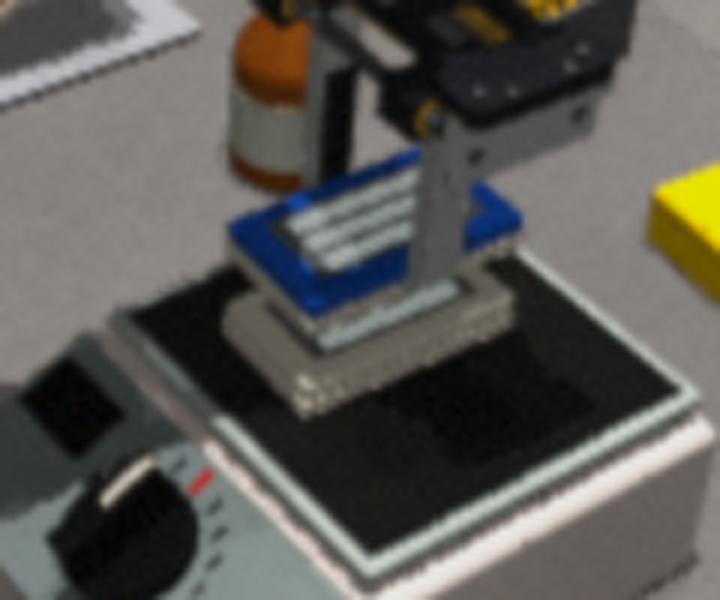

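```bash
cat > m3.py <<'E'
from dial import *
import sys
np.set_printoptions(precision=4,suppress=True)
zl=float(sys.argv[1]); ch=0 if sys.argv[2]=="blue" else 2
im=vision.camera("side"); cv2.imwrite(f"pics/m3_{sys.argv[3]}.png",im); f=im.astype(float)
best=None
for lab,g in(("c",f[...,ch]-f[...,2-ch]),("sat",f.max(2)-f.min(2)),("gray",gray(im))):
  for hf in(1.5,2.5): print(lab,hf,edgefit([("side",g)],boxc(zl-.018,zl)[4:],[.583,-.2138,.04],half=hf))
x=edgefit([("side",f[...,ch]-f[...,2-ch])],boxc(zl-.018,zl)[4:],[.583,-.2138,.04],half=2.5)[0]
overlay("side",im,[(boxc(zl-.018,zl)[4:]@Rz(x[2]).T+[x[0],x[1],0],(0,255,0)),(boxc(zl-.018,zl)[4:]@Rz(.04).T+[.583,-.2138,0],(0,0,255))],(190,290,270,390),f"pics/m3o_{sys.argv[3]}.png",6)
E
python3 m3.py .1625 blue a
```

```text
c 1.5 (array([ 0.5803, -0.2153,  0.0516]), np.float64(0.40506368887541305), 97)
c 2.5 (array([ 0.5803, -0.2157,  0.056 ]), np.float64(0.5239508345893126), 99)
sat 1.5 (array([ 0.5807, -0.2153,  0.0511]), np.float64(0.3242400475268095), 97)
sat 2.5 (array([ 0.5807, -0.2156,  0.0521]), np.float64(0.4253791081295893), 98)
gray 1.5 (array([ 0.5796, -0.2184,  0.0424]), np.float64(0.6636635002480042), 98)
gray 2.5 (array([ 0.5795, -0.2252,  0.0418]), np.float64(0.681975589998655), 112)
```

View pics/m3o_a.png

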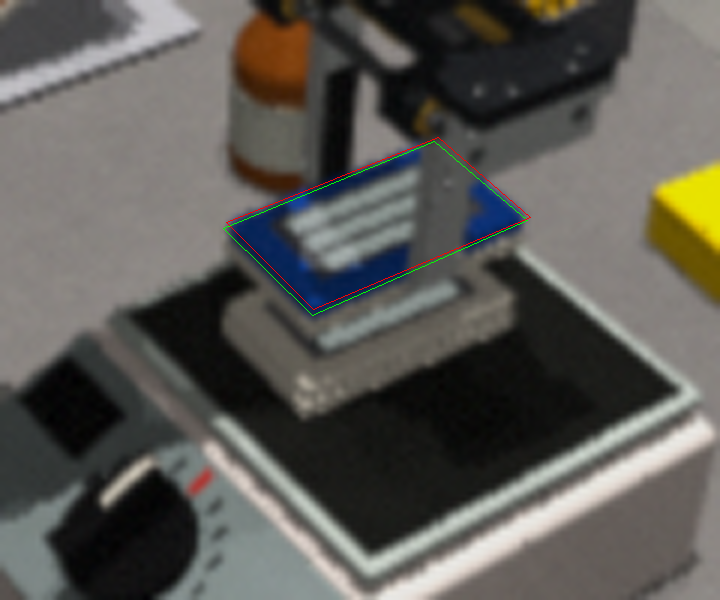

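>>> {"method": "arm_command", "body": {"plan": [0.9,0,0,-0.02,0,0.9,0,0,-0.035,0,0.9,0,0,-0.045,0,0.9,0,0,-0.055,0,0.9,0,0,-0.055,0]}}

```text
time_s: 17.55
ee_pos: [0.5833, -0.2106, 0.1439]
eef_rot: [-3.141, 0.001, 0.039]
force: [-1.0, -0.5, -2.1]
grip_width: 0.0619
```

>>> {"method": "arm_command", "body": {"plan": [0.9,0.002,0.002,0,0,0.9,0.002,0.002,-0.003,0,0.9,0.002,0.002,-0.005,0,0.9,0.002,0.002,-0.006,0]}}

```text
time_s: 17.95
ee_pos: [0.5844, -0.2099, 0.1422]
eef_rot: [3.142, -0.0, 0.039]
force: [-0.5, -0.7, -1.1]
grip_width: 0.0619
```

>>> {"method": "arm_command", "body": {"plan": [0.9,0,0,-0.002,0,0.9,0,0,-0.003,0,0.9,0,0,-0.003,0]}}

```text
time_s: 18.25
ee_pos: [0.5844, -0.2099, 0.1415]
eef_rot: [3.141, -0.0, 0.039]
force: [-1.9, 0.6, 2.6]
grip_width: 0.0613
```

>>> {"method": "arm_command", "body": {"plan": [0.5,0,0,0,0,0.2,0,0,0,0,-0.3,0,0,0,0,-0.6,0,0,0.06,0,-0.9,0,0,0.16,0,-0.9,0.0,0.06,0.25,0.005,-0.9,0.02,0.17,0.25,0.005,-0.9,0.03,0.29,0.25,0.005,-0.9,0.04,0.41,0.25,0.005,-0.9,0.05,0.53,0.25,0.005,-0.9,0.06,0.65,0.25,0.005,-0.9,0.07,0.77,0.25,0.005,-0.9,0.07,0.88,0.25,0.005,-0.9,0.07,0.93,0.22,0.005,-0.9,0.07,0.93,0.18,0.005,-0.9,0.07,0.93,0.15,0.005]}}

```text
time_s: 19.85
ee_pos: [0.6121, 0.1628, 0.1998]
eef_rot: [3.141, 0.001, 0.051]
force: [-0.1, 0.4, -0.6]
grip_width: 0.0896
```

```bash
python3 m2.py b2 blue .583 -.2112 .039 .118
python3 - <<'E'
from dial import *
np.set_printoptions(precision=4,suppress=True)
for n in("top","side"):
    im=cv2.imread(f"pics/b2_{n}_full.png"); b=(165,270,305,390) if n=="top" else (200,300,270,390)
    cv2.imwrite(f"pics/b2z_{n}.png",cv2.resize(im[b[0]:b[1],b[2]:b[3]],None,fx=5,fy=5,interpolation=cv2.INTER_CUBIC))
E
```

```text
blue ['top'] [ 0.5835 -0.2099  0.0579] 0.18503968359000722 106
blue ['side'] [ 0.5817 -0.2138  0.0402] 0.2801818641357697 115
blue ['top', 'side'] [ 0.5825 -0.212   0.049 ] 0.5132239600757978 221
```

View pics/b2z_top.png

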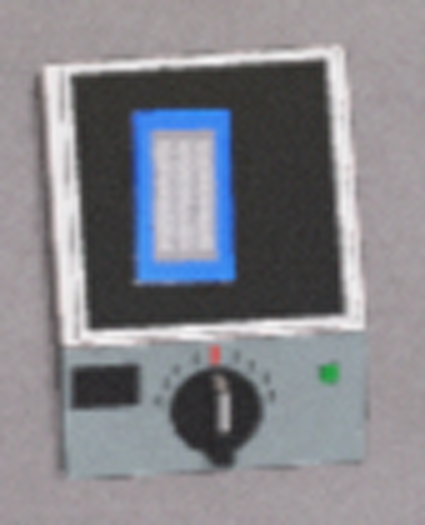

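View pics/b2z_side.png

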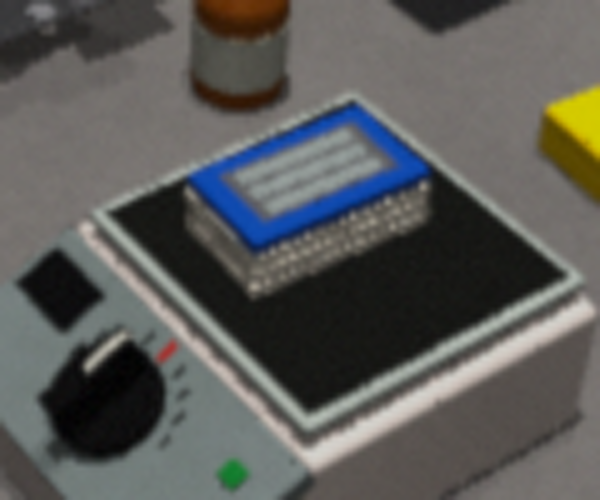

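Run:
```python
from dial import *
for n,b,s in(("side",(215,265,303,361),13),("top",(180,228,324,360),12)):
    im=cv2.imread(f"pics/b2_{n}_full.png")
    c=cv2.resize(im[b[0]:b[1],b[2]:b[3]],None,fx=s,fy=s,interpolation=cv2.INTER_CUBIC)
    if n=="side": c=np.clip(c.astype(float)*1.5,0,255).astype(np.uint8)
    cv2.imwrite(f"pics/b2y_{n}.png",c[:600])
```

```text
(no output)
```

View pics/b2y_side.png

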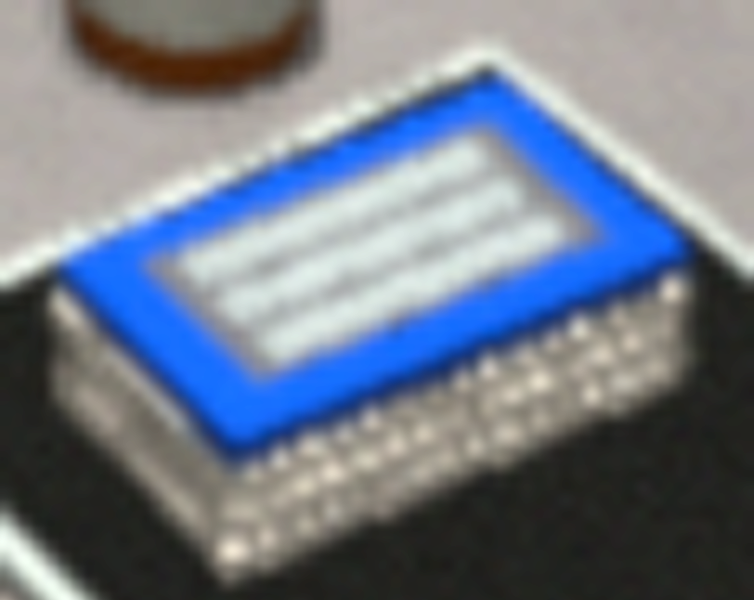

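View pics/b2y_top.png

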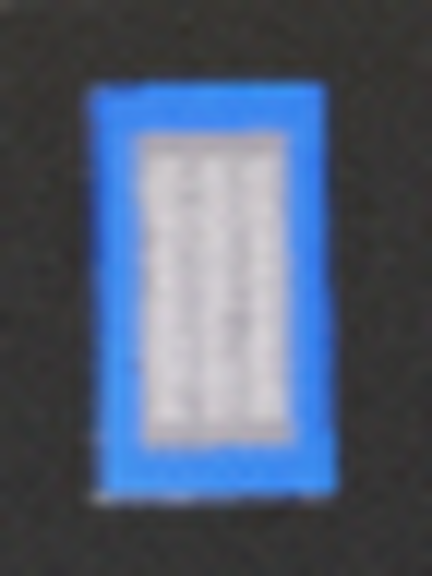

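Run:
```python
from dial import *
np.set_printoptions(precision=4,suppress=True)
W={n:cv2.imread(f"pics/full5{n}.png").astype(float) for n in("top","side")}
B={n:cv2.imread(f"pics/b2_{n}_full.png").astype(float) for n in("top","side")}
def T(z): 
    def f(p):
        l,w=p[3]/2,p[4]/2
        return np.array([[a*l,b*w,z] for a,b in((1,1),(1,-1),(-1,-1),(-1,1))])@Rz(p[2]).T+[p[0],p[1],0]
    return f
for n in("top","side"):
    for hf in(1.0,1.5):
        for ch in(1,2):
            for nm,S,z in(("white",W,.118),("blue",B,.136)):
                g=cv2.GaussianBlur(S[n][...,ch],(0,0),.6)
                try: print(n,hf,ch,nm,*edgefit([(n,g)],None,[.583,-.2115 if n=="top" else -.2138,.04,.080,.040],full=T(z),half=hf,iters=10))
                except Exception as e: print(n,nm,"fail",e)
```

```text
top 1.0 1 white [ 0.5834 -0.2119  0.031   0.084   0.041 ] 0.09897781857330548 76
top 1.0 1 blue [ 0.5837 -0.211   0.0476  0.0807  0.0376] 0.0501638179497237 60
top 1.0 2 white [ 0.5835 -0.2119  0.032   0.0837  0.041 ] 0.09687906513310172 75
top 1.0 2 blue [ 0.5832 -0.2105  0.0376  0.0839  0.0397] 0.035850576163419474 76
top 1.5 1 white [ 0.5839 -0.2168  0.0559  0.0837  0.0513] 0.2556139020380269 78
top 1.5 1 blue [ 0.5835 -0.2111  0.0535  0.0779  0.0379] 0.10390669166512635 61
top 1.5 2 white [ 0.5839 -0.2171  0.0446  0.0837  0.0509] 0.11950290635416631 75
top 1.5 2 blue [ 0.5832 -0.2103  0.0368  0.0841  0.0396] 0.1012210377112232 76
side 1.0 1 white [ 0.5833 -0.2133  0.0438  0.0841  0.0409] 0.09383789396651147 83
side 1.0 1 blue [ 0.5832 -0.2112  0.0396  0.073   0.0361] 0.048422544753325046 71
side 1.0 2 white [ 0.5833 -0.2133  0.0434  0.084   0.0407] 0.08190985072783105 83
side 1.0 2 blue [ 0.5832 -0.2114  0.039   0.083   0.0386] 0.025230549640949694 81
side 1.5 1 white [ 0.583  -0.2083  0.0435  0.084   0.0509] 0.19820352121871915 88
side 1.5 1 blue [ 0.5831 -0.2112  0.0394  0.0728  0.0363] 0.14103647419125576 71
side 1.5 2 white [ 0.5832 -0.213   0.0445  0.0841  0.0412] 0.3144469215955233 83
side 1.5 2 blue [ 0.5832 -0.2114  0.0387  0.0825  0.0385] 0.10649264786493887 80
```

>>> {"method": "arm_command", "body": {"plan": [-0.9,0,0,0.1,0,-0.9,-0.02,-0.12,0.1,-0.005,-0.9,-0.04,-0.24,0.1,-0.005,-0.9,-0.06,-0.36,0.1,-0.005,-0.9,-0.07,-0.48,0.1,-0.005,-0.9,-0.07,-0.6,0.1,-0.005,-0.9,-0.07,-0.72,0.1,-0.005,-0.9,-0.07,-0.84,0.1,-0.005,-0.9,-0.07,-0.93,0.1,-0.005,-0.9,-0.07,-0.93,0.06,-0.005,-0.9,-0.07,-0.93,-0.02,-0.005,-0.9,-0.07,-0.93,-0.09,-0.005,-0.9,-0.07,-0.93,-0.13,-0.005,-0.9,-0.07,-0.93,-0.147,-0.005,-0.9,-0.07,-0.93,-0.147,-0.005,-0.9,-0.07,-0.93,-0.147,-0.005]}}

```text
time_s: 21.55
ee_pos: [0.5848, -0.2103, 0.1436]
eef_rot: [3.141, -0.002, 0.039]
force: [-0.4, -1.2, 0.1]
grip_width: 0.0893
```

Close gently, then lift 2 mm, shift −1.6 mm in y and lower again.

>>> {"method": "arm_command", "body": {"plan": [-0.3,0,0,0,0,0.1,0,0,0,0,0.3,0,0,0,0,0.6,0,0,0,0,0.9,0,0,0,0,0.9,0,0,0,0], "newtons": 10}}

```text
time_s: 22.15
ee_pos: [0.5844, -0.2099, 0.1425]
eef_rot: [3.141, -0.0, 0.039]
force: [-0.9, -0.3, 3.5]
grip_width: 0.0618
```

>>> {"method": "arm_command", "body": {"plan": [0.9,0,0,0.004,0,0.9,0,0,0.008,0,0.9,0,-0.004,0.01,0,0.9,0,-0.004,0.01,0]}}

```text
time_s: 22.55
ee_pos: [0.5843, -0.2117, 0.1462]
eef_rot: [3.142, 0.0, 0.039]
force: [0.6, -0.5, -1.5]
grip_width: 0.0618
```

>>> {"method": "arm_command", "body": {"plan": [0.9,0,0,-0.004,0,0.9,0,0,-0.007,0,0.9,0,0,-0.009,0,0.9,0,0,-0.01,0,0.9,0,0,-0.01,0]}}

```text
time_s: 23.05
ee_pos: [0.5843, -0.2114, 0.1425]
eef_rot: [3.142, -0.0, 0.039]
force: [-2.4, 0.8, 3.2]
grip_width: 0.0617
```

>>> {"method": "arm_command", "body": {"plan": [0.5,0,0,0,0,0.2,0,0,0,0,-0.3,0,0,0,0,-0.6,0,0,0.06,0,-0.9,0,0,0.16,0,-0.9,0.0,0.06,0.25,0.005,-0.9,0.02,0.17,0.25,0.005,-0.9,0.03,0.29,0.25,0.005,-0.9,0.04,0.41,0.25,0.005,-0.9,0.05,0.53,0.25,0.005,-0.9,0.06,0.65,0.25,0.005,-0.9,0.07,0.77,0.25,0.005,-0.9,0.07,0.88,0.25,0.005,-0.9,0.07,0.935,0.22,0.005,-0.9,0.07,0.935,0.18,0.005,-0.9,0.07,0.935,0.15,0.005]}}

```text
time_s: 24.65
ee_pos: [0.6122, 0.1632, 0.2009]
eef_rot: [3.141, 0.0, 0.051]
force: [-0.2, -0.9, -0.3]
grip_width: 0.0892
```

```bash
cat > ins.py <<'E'
from dial import *
def T(z): 
    def f(p):
        l,w=p[3]/2,p[4]/2
        return np.array([[a*l,b*w,z] for a,b in((1,1),(1,-1),(-1,-1),(-1,1))])@Rz(p[2]).T+[p[0],p[1],0]
    return f
def ins(n,im,z,x0,ch=2,hf=1.0):
    g=cv2.GaussianBlur(im[...,ch].astype(float),(0,0),.6)
    return edgefit([(n,g)],None,[*x0,.083,.040],full=T(z),half=hf,iters=10)
E
python3 - <<'E'
from ins import *
np.set_printoptions(precision=4,suppress=True)
print(sensors.get_obs()["ee_pos"])
for n in("top","side"):
    im=vision.camera(n); cv2.imwrite(f"pics/b3_{n}_full.png",im)
    print(n,*ins(n,im,.136,[.583,-.2119 if n=="top" else -.2133,.04]))
    w=cv2.imread(f"pics/full5{n}.png"); print("white before",*ins(n,w,.118,[.583,-.2115 if n=="top" else -.2138,.04]))
    b=(180,228,324,360) if n=="top" else (215,265,303,361)
    cv2.imwrite(f"pics/b3y_{n}.png",cv2.resize(im[b[0]:b[1],b[2]:b[3]],None,fx=12,fy=12,interpolation=cv2.INTER_CUBIC))
E
```

```text
[0.6122 0.1632 0.2009]
top [ 0.583  -0.2121  0.0338  0.0841  0.0395] 0.018298016366563596 76
white before [ 0.5835 -0.2119  0.032   0.0837  0.041 ] 0.09655564507312801 75
side [ 0.5828 -0.2131  0.0375  0.0836  0.0387] 0.033523030447944344 81
white before [ 0.5833 -0.2133  0.0434  0.084   0.0407] 0.08128072529273815 83
```

View pics/b3y_side.png

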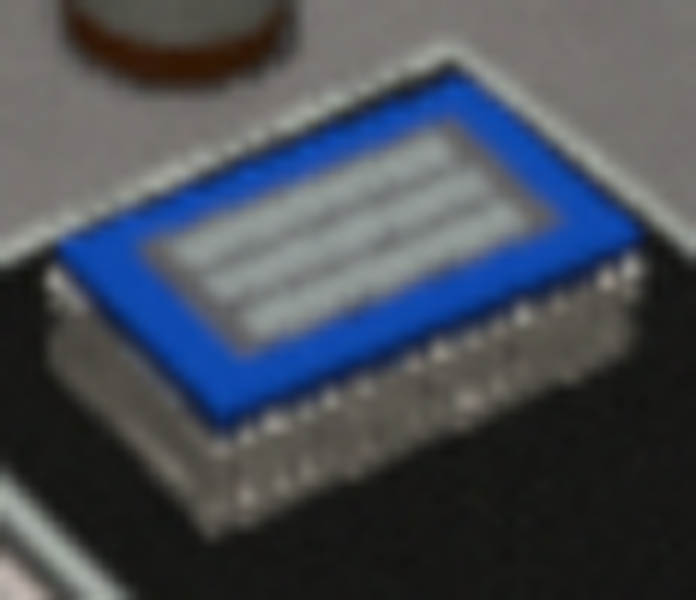

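View pics/b3y_top.png

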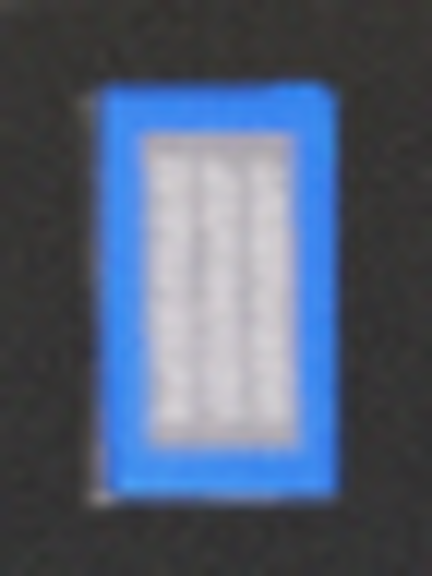

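>>> {"method": "arm_command", "body": {"plan": [-1,0,0,-0.1,0,-1,0,0,-0.2,0,-1,0,0,-0.25,0,-1,0,0,-0.275,0,-1,0,0,-0.275,0,-0.3,0,0,-0.275,0,0.1,0,0,-0.275,0,0.5,0,0,-0.275,0,0.9,0,0,-0.275,0,0.9,0,0,-0.275,0], "newtons": 20}}

```text
time_s: 25.75
ee_pos: [0.6126, 0.1627, 0.0929]
eef_rot: [-3.141, -0.001, 0.049]
force: [0.2, 1.0, 2.6]
grip_width: 0.0621
```

>>> {"method": "arm_command", "body": {"plan": [0.9,0,0,0.06,0,0.9,0,0,0.15,0,0.9,-0.1,0.02,0.2,0,0.9,-0.2,0.04,0.2,0,0.9,-0.3,0.06,0.2,0,0.9,-0.4,0.08,0.2,0,0.9,-0.455,0.09,0.1,0,0.9,-0.455,0.09,0.0,0,0.9,-0.455,0.09,-0.06,0,0.9,-0.455,0.09,-0.07,0,0.9,-0.455,0.09,-0.07,0]}}

```text
time_s: 26.85
ee_pos: [0.4304, 0.1985, 0.0644]
eef_rot: [3.141, 0.001, 0.049]
force: [0.9, -0.6, -0.6]
grip_width: 0.0617
```

>>> {"method": "arm_command", "body": {"plan": [0.9,0,0,-0.012,0,0.9,0,0,-0.024,0,0.9,0.006,0,-0.034,0,0.9,0.013,0,-0.044,0,0.9,0.018,0,-0.054,0,0.9,0.023,0,-0.064,0,0.9,0.027,0,-0.073,0], "newtons": 10}}

```text
time_s: 27.55
ee_pos: [0.4413, 0.1985, 0.0346]
eef_rot: [3.142, 0.0, 0.049]
force: [1.7, 0.8, 0.4]
grip_width: 0.0618
```

Run:
```python
from dial import *
o=sensors.get_obs(); print(o["ee_pos"],o["force"],o["moment"],o["grip_width"])
im=vision.camera("side"); cv2.imwrite("pics/s12.png",cv2.resize(im[150:250,180:300],None,fx=6,fy=6,interpolation=cv2.INTER_CUBIC)[:600])
```

```text
[0.44128537 0.19847499 0.03464986] [1.65579825 0.75004549 0.36225487] [ 0.15271638 -0.01477106 -0.02117451] 0.061771934895114476
```

View pics/s12.png

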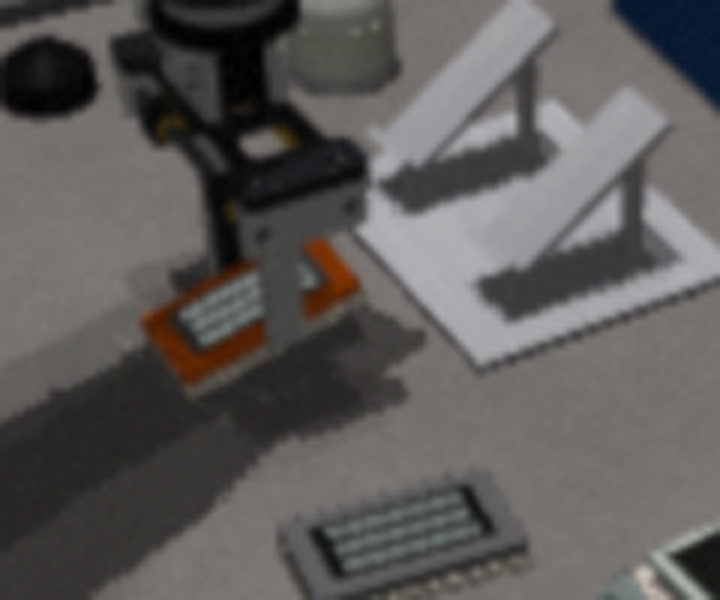

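Same behaviour as the blue one; finish levelling, open, and step aside to measure.

>>> {"method": "arm_command", "body": {"plan": [0.9,0.003,0,-0.007,0,0.9,0.005,0,-0.014,0,0.9,0.007,0,-0.021,0,0.9,0.008,0,-0.027,0,0.9,0.008,0,-0.029,0,0.9,0.008,0,-0.029,0]}}

```text
time_s: 28.2
ee_pos: [0.4443, 0.1985, 0.0233]
eef_rot: [3.141, 0.0, 0.049]
force: [0.4, 0.4, -1.6]
grip_width: 0.0616
```

>>> {"method": "arm_command", "body": {"plan": [0.2,0,0,0,0,-0.2,0,0,0,0,-0.4,0,0,0,0,-0.9,0,0,0.12,0,-0.9,0,0,0.24,0,-0.9,0,-0.1,0.35,0,-0.9,0,-0.22,0.4,0,-0.9,0,-0.34,0.4,0,-0.9,0,-0.46,0.4,0,-0.9,0,-0.58,0.4,0,-0.9,0,-0.7,0.4,0,-0.9,0,-0.75,0.4,0,-0.9,0,-0.75,0.4,0]}}

```text
time_s: 29.5
ee_pos: [0.4441, -0.1037, 0.1835]
eef_rot: [3.141, -0.0, 0.046]
force: [-0.8, 0.0, 0.7]
grip_width: 0.0895
```

```bash
python3 m2.py o1 orange .444 .1985 .0495
python3 - <<'E'
from ins import *
np.set_printoptions(precision=4,suppress=True)
print(sensors.get_obs()["ee_pos"])
for t,z in(("o1",.018),("b1",.018)):
  for n in("top","side"):
    im=cv2.imread(f"pics/{t}_{n}_full.png")
    for ch in(0,1,2):
      try: print(t,n,ch,*ins(n,im,z,[.4422,.2001 if t=="b1" else .198,.049],ch=ch))
      except Exception as e: print(t,n,ch,"fail")
E
```

```text
orange ['top'] [0.4423 0.1967 0.0504] 0.17568461376445885 100
orange ['side'] [0.4417 0.196  0.0296] 0.7938959953019425 89
orange ['top', 'side'] [0.4421 0.1967 0.0479] 0.5546295545871287 188
[ 0.4443 -0.1013  0.1834]
o1 top 0 [0.442  0.1972 0.0448 0.0842 0.0402] 0.01821949880683052 70
o1 top 1 [ 0.4158  0.1932 -0.061   0.0127  0.0415] nan 0
o1 top 2 [0.4417 0.1973 0.0646 0.0833 0.0409] 0.05104898703318104 30
o1 side 0 [0.4426 0.1953 0.0554 0.0838 0.0389] 0.05078789503435462 62
o1 side 1 [0.443  0.1959 0.0545 0.0712 0.0375] 0.05771373887785284 54
o1 side 2 [0.4425 0.2016 0.0496 0.0839 0.0503] 0.08782508077267213 68
b1 top 0 [0.4419 0.2001 0.0657 0.0831 0.0404] 0.07847596371027751 41
b1 top 1 [ 0.482   0.1959 -0.2009  0.0013  0.0116] nan 0
b1 top 2 [0.442  0.2005 0.0491 0.0839 0.04  ] 0.020829869899961953 70
b1 side 0 [0.4428 0.1984 0.048  0.0849 0.0626] 0.07399957189400178 68
b1 side 1 [0.4436 0.1989 0.0548 0.0735 0.0375] 0.05794646052239087 56
b1 side 2 [0.4424 0.1986 0.0476 0.0829 0.0383] 0.041210962678549956 62
  return _methods._mean(a, axis=axis, dtype=dtype,
  ret = ret.dtype.type(ret / rcount)
```

View pics/o1_side.png

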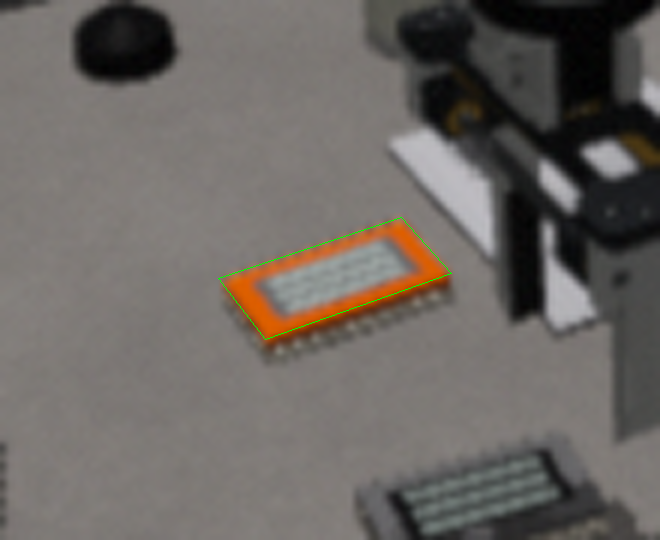

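View pics/o1_top.png

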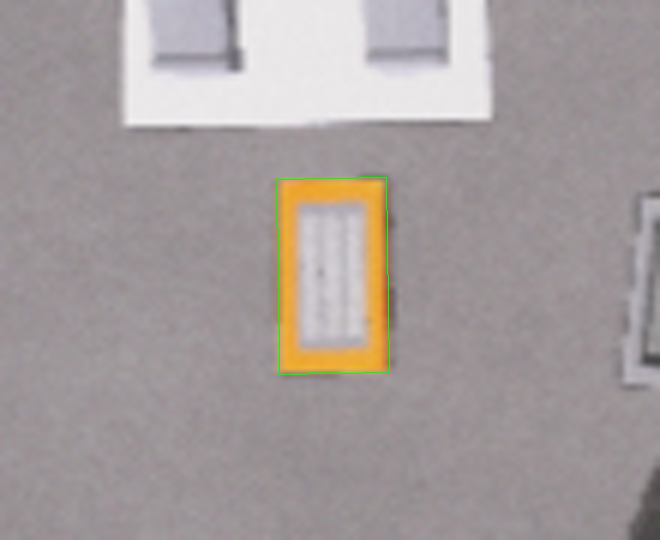

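>>> {"method": "arm_command", "body": {"plan": [-0.9,-0.005,0.12,0,0,-0.9,-0.005,0.24,0,0,-0.9,-0.005,0.36,0,0,-0.9,-0.005,0.48,0,0,-0.9,-0.005,0.6,0,0,-0.9,-0.005,0.7,0,0,-0.9,-0.005,0.75,0,0,-0.9,-0.005,0.75,-0.1,0,-0.9,-0.005,0.75,-0.2,0,-0.9,-0.005,0.75,-0.3,0,-0.9,-0.005,0.75,-0.36,0,-0.9,-0.005,0.75,-0.39,0,-0.9,-0.005,0.75,-0.4,0,-0.2,-0.005,0.75,-0.4,0,0.4,-0.005,0.75,-0.4,0,0.9,-0.005,0.75,-0.4,0,0.9,-0.005,0.75,-0.4,0,0.9,-0.005,0.75,-0.4,0], "newtons": 20}}

```text
time_s: 31.4
ee_pos: [0.4428, 0.1987, 0.0242]
eef_rot: [-3.141, -0.001, 0.049]
force: [-1.2, 0.5, 7.2]
grip_width: 0.0618
```

>>> {"method": "arm_command", "body": {"plan": [0.9,0,0,0.02,0,0.9,0,0,0.1,0,0.9,0,0,0.2,0,0.9,0.02,-0.04,0.32,0,0.9,0.06,-0.12,0.42,-0.005,0.9,0.1,-0.21,0.5,-0.005,0.9,0.15,-0.31,0.5,-0.005,0.9,0.2,-0.41,0.5,-0.005,0.9,0.25,-0.51,0.5,-0.005,0.9,0.3,-0.61,0.5,-0.005,0.9,0.35,-0.7,0.5,-0.005,0.9,0.35,-0.75,0.5,-0.005,0.9,0.35,-0.75,0.5,-0.005,0.9,0.35,-0.75,0.5,-0.005]}}

```text
time_s: 32.8
ee_pos: [0.582, -0.1013, 0.2236]
eef_rot: [-3.141, 0.0, 0.038]
force: [-0.7, 0.4, -2.2]
grip_width: 0.0618
```

Run:
```python
from dial import *
o=sensors.get_obs(); print(o["ee_pos"],o["eef_rot"],o["force"],o["moment"],o["grip_width"])
im=vision.camera("side"); cv2.imwrite("pics/s13.png",cv2.resize(im[130:290,240:390],None,fx=5,fy=5,interpolation=cv2.INTER_CUBIC)[:600])
o=sensors.get_obs(); print(o["ee_pos"],o["eef_rot"])
```

```text
[ 0.58204808 -0.10127406  0.22355457] [-3.14128990e+00  3.79414302e-04  3.83077641e-02] [-0.72660527  0.36511296 -2.19535502] [0.00755058 0.18406336 0.01577293] 0.061778881122603733
[ 0.58211411 -0.10071471  0.22369426] [-3.14133290e+00  8.89206524e-05  3.92362261e-02]
```

View pics/s13.png

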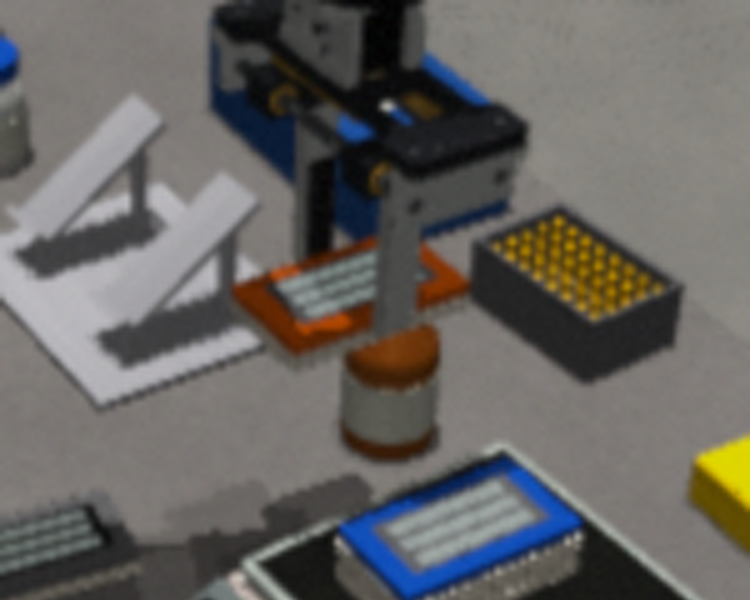

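>>> {"method": "arm_command", "body": {"plan": [0.9,0.006,-0.1,0,0,0.9,0.006,-0.2,-0.03,0,0.9,0.006,-0.26,-0.08,0,0.9,0.006,-0.276,-0.11,0,0.9,0.006,-0.276,-0.13,0,0.9,0.006,-0.276,-0.14,0,0.9,0.006,-0.276,-0.142,0,0.9,0.006,-0.276,-0.142,0]}}

```text
time_s: 33.65
ee_pos: [0.5851, -0.2109, 0.1673]
eef_rot: [3.141, -0.001, 0.04]
force: [0.3, -0.3, -1.9]
grip_width: 0.0619
```

Run:
```python
from dial import *
o=sensors.get_obs(); print(o["ee_pos"],o["eef_rot"],o["force"],o["moment"],o["grip_width"])
im=vision.camera("side"); cv2.imwrite("pics/s14.png",cv2.resize(im[190:290,270:390],None,fx=6,fy=6,interpolation=cv2.INTER_CUBIC)[:600])
o=sensors.get_obs(); print(o["ee_pos"],o["eef_rot"])
```

```text
[ 0.58514498 -0.21091963  0.16734211] [ 3.14129522e+00 -7.99058583e-04  4.01790733e-02] [ 0.27703474 -0.27801076 -1.90412205] [-0.01952049  0.13405651  0.04201543] 0.061893212076866724
[ 0.58514248 -0.21119058  0.16744423] [ 3.14116818e+00 -9.99035328e-04  3.98848400e-02]
```

View pics/s14.png

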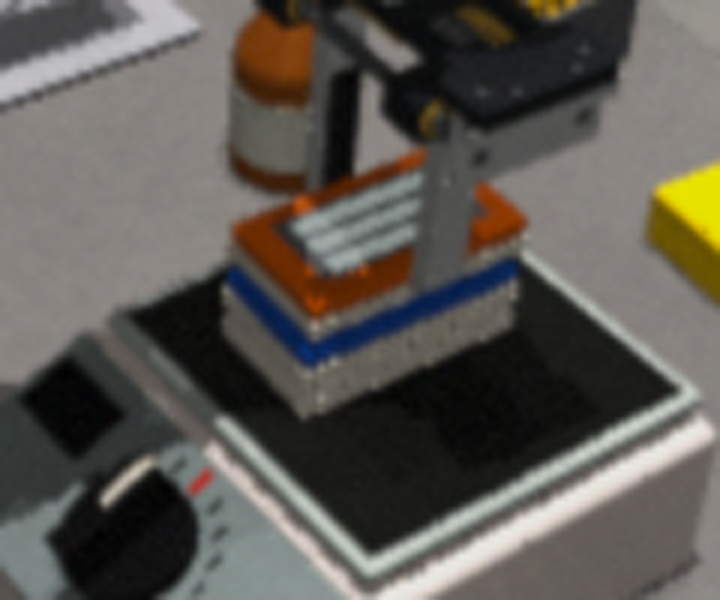

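>>> {"method": "arm_command", "body": {"plan": [0.9,0,0,-0.004,0,0.9,0,0,-0.008,0,0.9,0,0,-0.011,0,0.9,0,0,-0.013,0,0.9,0,0,-0.013,0]}}

```text
time_s: 34.2
ee_pos: [0.5847, -0.2119, 0.1613]
eef_rot: [-3.141, 0.0, 0.039]
force: [-0.4, -0.4, -1.7]
grip_width: 0.062
```

>>> {"method": "arm_command", "body": {"plan": [0.9,0,0.001,-0.002,0,0.9,0,0.001,-0.004,0,0.9,0,0.001,-0.004,0]}}

```text
time_s: 34.5
ee_pos: [0.5848, -0.2115, 0.1603]
eef_rot: [3.142, -0.0, 0.039]
force: [-1.3, 0.6, 2.2]
grip_width: 0.0617
```

Contact (force +2.2 N). Release, rise, and back off toward the rack side to look.

>>> {"method": "arm_command", "body": {"plan": [0.5,0,0,0,0,0.2,0,0,0,0,-0.3,0,0,0,0,-0.6,0,0,0.06,0,-0.9,0,0,0.16,0,-0.9,0.0,0.06,0.25,0.005,-0.9,0.0,0.17,0.25,0.005,-0.9,-0.05,0.29,0.25,0.005,-0.9,-0.1,0.41,0.25,0.005,-0.9,-0.15,0.53,0.25,0.005,-0.9,-0.2,0.65,0.25,0.005,-0.9,-0.2,0.77,0.25,0.005,-0.9,-0.2,0.88,0.25,0.005,-0.9,-0.2,0.935,0.25,0.005,-0.9,-0.2,0.935,0.25,0.005]}}

```text
time_s: 36.0
ee_pos: [0.5045, 0.165, 0.2596]
eef_rot: [-3.141, -0.0, 0.053]
force: [0.6, -0.9, -0.1]
grip_width: 0.0893
```

Run:
```python
from ins import *
np.set_printoptions(precision=4,suppress=True)
print(sensors.get_obs()["ee_pos"])
for n in("top","side"):
    im=vision.camera(n); cv2.imwrite(f"pics/o2_{n}_full.png",im)
    y0=-.2119 if n=="top" else -.2133
    for ch in(0,1,2):
        try: print(n,ch,*ins(n,im,.154,[.583,y0,.04],ch=ch))
        except Exception: print("fail")
    f=im.astype(float); print("lid",*edgefit([(n,f[...,2]-f[...,0])],boxc(.136,.154)[4:],[.583,y0,.04]))
    bb=cv2.imread(f"pics/b3_{n}_full.png").astype(float); print("blue lid",*edgefit([(n,bb[...,0]-bb[...,2])],boxc(.118,.136)[4:],[.583,y0,.04]))
    b=(170,270,305,390) if n=="top" else (205,275,293,371)
    cv2.imwrite(f"pics/o2y_{n}.png",cv2.resize(im[b[0]:b[1],b[2]:b[3]],None,fx=6 if n=="top" else 8,fy=6 if n=="top" else 8,interpolation=cv2.INTER_CUBIC))
```

```text
[0.5045 0.165  0.2596]
top 0 [ 0.5838 -0.2118  0.0395  0.0843  0.0403] 0.06130975254282712 76
top 1 [1783.2974    2.3013    0.0016 3565.5358   -0.0137] nan 0
top 2 [ 0.5838 -0.2122  0.0473  0.0842  0.0406] 0.06311983615672617 76
lid [ 0.5838 -0.2119  0.0387] 0.13681372614193596 108
blue lid [ 0.5832 -0.2117  0.0242] 0.13666510325886339 106
side 0 [ 0.5836 -0.2132  0.0335  0.0839  0.0387] 0.03209735681918056 82
side 1 [ 0.5442 -0.2165  0.1015  0.1504  0.0345] 0.17649181621068585 88
side 2 [ 0.5837 -0.2133  0.0419  0.0837  0.0408] 0.06500942579634753 84
lid [ 0.5821 -0.2152  0.0382] 0.3786901427953735 117
blue lid [ 0.5816 -0.2154  0.039 ] 0.311544727298462 116
  return _methods._mean(a, axis=axis, dtype=dtype,
  ret = ret.dtype.type(ret / rcount)
```

View pics/o2y_side.png

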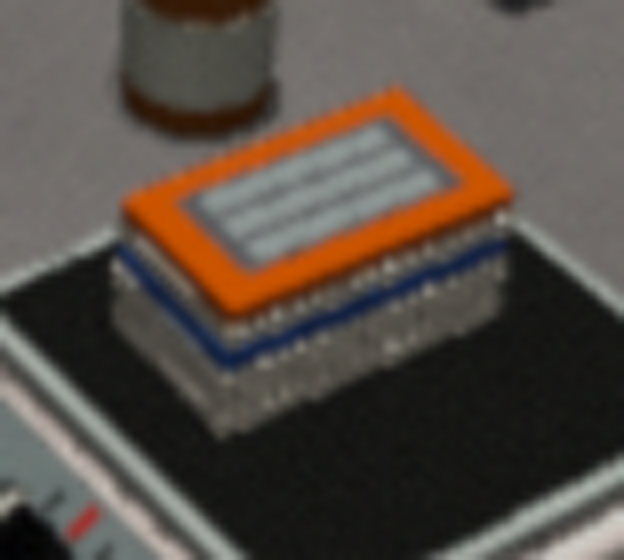

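View pics/o2y_top.png

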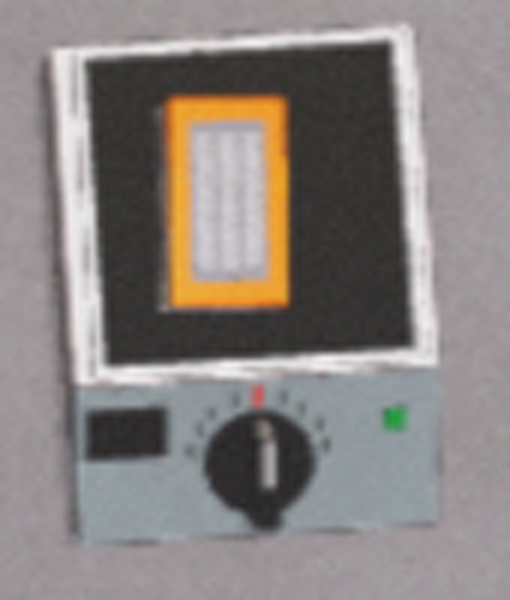

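View pics/o2_top_full.png

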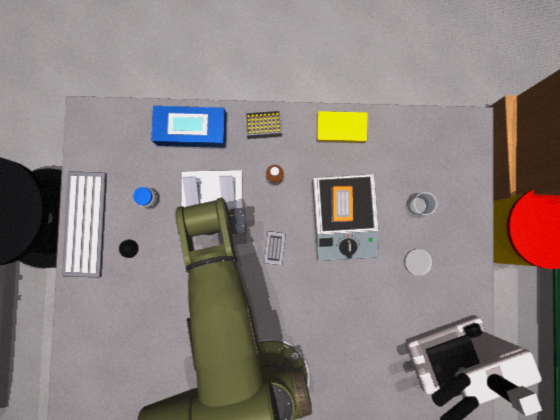

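Run:
```python
from h import *
o=sensors.get_obs(); print(o["time_s"],o["force"],o["grip_width"]); print(job.hand_in())
```

```text
36.1 [-0.0653855  -0.34382939 -0.62039898] 0.08943478291164139
the job is handed in; nothing more can be done
None
```

The job is done and handed in at 36 s of the 72 s allowed.

**What I did**
- **Dial:** I gripped the bar and turned it to the red zero mark before loading anything.
- **Blue tray:** I took it from the rack, levelled it on free table and set it on the white tray. It sat about 1.6 mm off sideways, so I regripped it, lifted it slightly and moved it across.
- **Orange tray:** I took and levelled it the same way, then set it on the blue one. Contact force was about 2 to 3 N at each set-down, and the gripper opened and withdrew afterwards.

**Last checks**
- **Dial:** both cameras put the pointer within about 0.03 rad of zero. I measured this just after turning it; by eye it looks the same in the final picture.
- **Blue on white:** within about 0.5 mm lengthways and 0.2 mm sideways, from the window edges on the lids. This compares blue with where white stood before loading.
- **Orange on blue:** about 0.8 mm lengthways and 0.2 mm sideways, with under 0.02 rad of turn in most fits.
- **White tray:** by eye its bottom corner is within about 2 pixels (hand-picked) of where it was at the start.
- **Bystanders:** the final top picture shows them where they stood.

**Checks that disagreed**
- Fits to the lids' outer edges differed from the window-edge fits by 1 to 2 mm in the side camera.
- The blue lid's outer-edge fit in the top camera gave a turn about 0.015 rad less than the other trays. I relied on the window-edge fits, which agreed between the two cameras.

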